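# Press an insert nut home with the bench screw press

### The job

Slide the wooden rail, insert end first, into the nest of the bench screw press until it is against the end stop, then take the crank by its spinning grip and wind it clockwise round and round until the ram has pressed the flanged insert nut fully home, its flange tight on the wood. Stop as soon as the crank goes firmly stiff, because forcing it further splits the rail, then wind back one full turn so that the ram stands clear, and let go. Leave the rail lying in the nest, do not drag the press across the table, and leave the other tools where they are.

Things in the scene. Friction and masses are not known exactly. Their poses are not given: they have to be found in the camera images.
- nest (a point): On the anvil of a loose grey C-frame screw press (7.5 kg, base 167 x 120 x 24 mm), on the vertical ram axis, 24 mm over the table. z up, x into the throat to the column (face at x = +48 mm), y to the left of x. The base ends at x = -75. The press's head (radius 26 mm) spans z = 90 to 128 mm here, so the rail can only slide in along +x, held by its plain end.
- nest_mouth (a point): Mouth of the nest, at x = -64 mm of the nest, z = +6, axes as the nest's. The rail lies on the anvil between two steel side guides 12 mm high, 45 mm apart (1.5 mm play a side) from x = -45 to +25 mm of the nest, with flared ends (60 mm wide at this mouth).
- end_stop (a point): Middle of the face of the end stop, at x = +25 mm of the nest, 24 mm high, axes as the nest's: the rail's end face comes against it.
- rail_center (a point): Centre of the loose beech rail, 150 mm long (x), 42 wide (y), 34 high (z), 0.15 to 0.31 kg, flat on the table at first. Its +x end carries the insert nut, 25 mm from the end face; the other end, with a small screw hole, is the one to hold. Seated, its x axis is the nest's, the insert is on the ram axis and this centre at x = -50, y = 0, z = +17 mm of the nest.
- insert: The steel flanged insert nut in the rail (flange 20 mm wide, 3 mm thick), origin at the centre of the flange's underside, 50 mm from the rail's centre, axes as the rail's. At the start the underside stands 10 to 16 mm above the wood (started by hand); home, it lies on the wood, 17 mm over rail_center. Pressing it in takes about 28 N of ram force.
- ram: The ram under the press's head, a steel disc 25 mm wide that only moves up and down; origin on the ram axis, 4 mm under the disc, 75 mm over the anvil at crank angle 0. A smaller dark button (23 mm) screwed into it presses on the insert; it is set out 0 to 6 mm below this origin, differently each time and not measured.
- grip_center (a point): Middle of the crank's free-spinning black grip, an upright barrel 20 mm wide and 47 mm long, 55 mm from the ram axis; its lower end is 3 mm over the crank arm's top, and nothing else stands over that arm by more than 8 mm. It circles the ram axis (the vertical over the nest) and sinks 20 mm a clockwise turn; 228 mm over the table at crank angle 0. Its rotation is free.
- crank (a joint): Crank angle, rad, clockwise from above; 0 to 1.3 at the start, at 0 along the nest's +y, at pi/2 along its +x. 3.18 mm down a rad. Turning takes 1 N at the grip, pressing 2.5 to 3 N. At home, somewhere from 10 to 12 rad, it climbs about 0.7 N per mm of the circle: 5 to 6 N at the grip seats the flange tight (50 N on the insert and more), over 9 N (150 N) splits the wood.
- block_plane: Bystander: block plane, 161 x 48 x 55 mm, origin under its centre.
- screw_tin: Bystander: open round tin of screws, 84 mm wide, 29 mm high, origin under its centre.
- sanding_block: Bystander: sanding block, 65 x 100 x 30 mm, origin under its centre.
- rail: The rail itself, origin under its centre, axes as rail_center.

How it is judged:
By the outcome, as a careful person would: the job done as asked, in the order asked, and still so for the second after the job is handed in, with the robot touching nothing.
It also fails if it takes over 72 s, if anything falls off the work surface, if the arm or the gripper's body presses on something with over 40 N, if the wrist force passes 120 N, or if a joint passes its speed limit or range.

### The arm

A 6-joint arm with a two-finger parallel gripper is mounted at the origin on a cart in front of the work surface, level with it; the furniture and walls round the work are solid. World frame = base frame: x ahead of the robot, y to its left, z up, the work surface at z = 0. Lengths are in m, angles in rad, forces in N, time in s.
With the tool pointing down it reaches from about 0.375 to 0.75 m from the base axis. Payload 9 kg.
Tool frame: the origin (TCP) lies midway between the tips of the shut fingers; the grasp point (between the pads) lies 19 mm behind it; z points along the fingers, x is the direction in which the jaws open and shut, and the axes are right-handed (so a half turn about z gives the same grasp; the last joint's range is limited). The gripper opens to 85 mm and grips with 20 to 120 N. Pads are 22 mm wide; open, the fingers measure 114 mm over their backs; the gripper's body (76 mm by 85 mm) begins 54 mm behind the grasp point. The pads swing forward as they close: fully open they stand 13 mm farther back than shut.
Start: joints at [-1.389, 0.104, 0.097, 1.564, 0, 1.353], TCP at [0.234, -0.553, 0.199] pointing down, gripper open.
Joint ranges: [-2.99, 2.99], [-0.84, 1.86], [-1.1, 1.16], [-1.84, 2.11], [-1.51, 1.56], [-3.14, 3.14]. Speed limits (rad/s): [2.22, 2.22, 2.57, 3.14, 3.14, 3.14].

### API

Orientations are given as [roll, pitch, yaw] about the fixed x, y, z axes, in that order (R = Rz(yaw) Ry(pitch) Rx(roll)).
In Python, from rig import r, imaging gives the robot as it stands. The module is installed in compiled form; this text tells all that it offers.
- The arm moves only by the tool apply_moves, never from a script. Its arguments are lists of equal length, an entry for each row: "rotation": the turn, a rotation vector about the tool's x, y, z in rad, a list of three; "delta_pos": the shift along the tool's x, y, z in mm, a list of three; "jaw": the closure, from -1 (fully open) to 1 (shut), so that 0 is half open. In form: {"rotation": [[rx, ry, rz], ...], "delta_pos": [[tx, ty, tz], ...], "jaw": [jaw, ...]}. A call has exactly 10 rows; each row shifts and turns the commanded pose from where the row before left it, along the tool's axes as they then stand; what a row does not reach is not made up. A row lasts 1/12 s, in which the tool goes at most 41.7 mm and 7.16 degrees, less where a joint would pass 70% of its speed; a pose out of reach is approached as far as the arm can. A call with a gripper value outside its range is refused whole. The fingers move at their own pace and stop on an object; "force" is the grip in N (left out, the last holds). Time passes only in rows, so rows that do not move let the fingers close, or fill a call up. It gives the time, the measured TCP pose, the force and the opening at its end, in the units of the state.
- r.state(): the state, without advancing time (a new reading comes with each control period).
- imaging.camera(name): name is "scene" or "top" or "wrist"; returns a dict with "image" (384x512x3 uint8, blue, green, red), "range_z" (384x512 float32, m along the optical axis (not along the pixel's ray), 0 where there is no reading), "fx", "fy", "cx", "cy" (pixels), "rvec" (rotation vector, rad) and "tvec" (3), from world to camera coordinates, as OpenCV has them. Camera axes: x right, y down, z forward; pixel columns grow to the right and rows downward; lengths in m; the calibration is good to about 2 mm. A picture is of the moment at which its call begins.
- r.hand_in(): hands the job in, once; it reports no verdict.
Trained networks look in the newest picture that a camera, given by its name, has taken for a name from the list of things; names that differ only in an ending like _2 or _b are one class to them, and where a whole thing is asked for, a point or a joint stands for the part that bears it (a point fixed in the world has none). Each returns a list of dicts, best first, with "score" (0 to 1); they miss things now and then, are a little off and sometimes report something else, mostly with a low value. They report only what shows in the picture. A call takes as long as a camera call.
- imaging.boxes_of(target, camera): "uv" ([column, row] in pixels, amid what is visible of it).
The state is a dict: "time_s": time; "joint_pos": joint angles; "qd": joint speeds; "effort": joint torques, N m; "tcp_pos": TCP position; "tcp_rot": TCP orientation; "force": force on the tool from outside, world axes, zero at the start; "ft_torque": the same for the moment, N m; "grip_width": opening from 0.0 (shut) to 1.0 (fully open).
Only numpy, scipy, OpenCV 4.12 (cv2) and the standard library are available. Lean on these libraries where they do the work, as an engineer would, in place of code of your own. Each camera call takes 0.05 s, during which the arm holds its last target.

## Working session

There is one attempt and no reset: what is moved stays moved. The work goes in short steps, Python scripts to look and compute and a tool call to move; the robot and the scene stay as the last step left them, time stands still between calls to the robot, and variables do not carry over. Pictures are saved under pics/ and viewed, and the job is handed in when it is done.

Besides the shell and the picture viewer there is one more tool, called after "Request:" as name(argument=value, ...), one argument or row to a line, values as JSON. apply_moves: Moves the arm, as the interface text tells. Its arguments: {"type":"object","properties":{"rotation":{"type":"array","items":{"type":"array","items":{"type":"number"}}},"delta_pos":{"type":"array","items":{"type":"array","items":{"type":"number"}}},"jaw":{"type":"array","items":{"type":"number"}},"force":{"type":"number"}},"required":["rotation","delta_pos","jaw"]}

```bash
mkdir -p pics
cat > h.py <<'E'
import numpy as np, cv2
from rig import r, imaging
from scipy.spatial.transform import Rotation as Ro
def cam(n,save=None):
    c=imaging.camera(n)
    if save: cv2.imwrite('pics/'+save+'.png',c['image'])
    return c
def pts(c):
    z=c['range_z'];v,u=np.mgrid[:z.shape[0],:z.shape[1]]
    P=np.stack([(u-c['cx'])/c['fx']*z,(v-c['cy'])/c['fy']*z,z],-1)
    R=cv2.Rodrigues(np.array(c['rvec'],float))[0];t=np.array(c['tvec'],float).ravel()
    W=(P-t)@R
    W[z==0]=np.nan
    return W
def proj(c,p):
    return cv2.projectPoints(np.atleast_2d(np.array(p,float)),np.array(c['rvec'],float),np.array(c['tvec'],float),np.array([[c['fx'],0,c['cx']],[0,c['fy'],c['cy']],[0,0,1]]),None)[0][:,0]
E
python3 - <<'E'
from h import *
print(r.state())
for n in ['scene','top']:
    c=cam(n,n+'0'); W=pts(c); np.save('W_'+n,W)
    R=cv2.Rodrigues(np.array(c['rvec'],float))[0]; print(n,c['fx'],-R.T@np.array(c['tvec']).ravel())
    for k in ['nest','rail_center','insert','grip_center','ram','block_plane','screw_tin','sanding_block','end_stop','rail','nest_mouth','crank']:
        for b in imaging.boxes_of(k,n)[:2]:
            u,v=b['uv'];print(k,np.round(b['uv']),round(b['score'],2),np.round(W[int(round(v)),int(round(u))],3))
E
```

```text
{'time_s': 0.0, 'joint_pos': array([-1.38870166e+00,  1.04712870e-01,  9.64350028e-02,  1.56388238e+00,
       -2.58695815e-05,  1.35309683e+00]), 'qd': array([-0.00015254,  0.00038182, -0.00180049,  0.00043687,  0.00050451,
       -0.00119551]), 'effort': array([ 9.29096859e-04, -5.56933773e+01,  5.03645182e+01,  1.70139031e-02,
       -2.11553615e-04, -4.87161458e-06]), 'tcp_pos': array([ 0.23346696, -0.55229783,  0.19859555]), 'tcp_rot': array([-3.14132333e+00,  1.33731631e-03, -1.17100196e+00]), 'force': array([-0.22748291,  0.34009057, -0.21119895]), 'ft_torque': array([0.00776835, 0.0040495 , 0.00762347]), 'grip_width': 1.0061398646629562}
scene 425.3814119452167 [ 0.09395658 -0.91384099  0.60247935]
nest [254. 196.] 0.71 [ 0.624 -0.051  0.048]
rail_center [251. 151.] 0.66 [ 0.598 -0.082  0.197]
rail_center [271. 270.] 0.58 [ 0.496 -0.324  0.034]
grip_center [234. 142.] 0.42 [ 0.557 -0.072  0.226]
ram [252. 151.] 0.96 [ 0.599 -0.084  0.197]
block_plane [359. 252.] 0.8 [ 0.725 -0.352  0.007]
screw_tin [316. 219.] 0.89 [ 0.721 -0.198  0.019]
end_stop [251. 200.] 0.64 [ 0.613 -0.054  0.04 ]
rail [269. 270.] 0.76 [ 0.494 -0.32   0.032]
nest_mouth [249. 201.] 0.81 [ 0.608 -0.051  0.038]
crank [249. 146.] 0.69 [ 1.303  1.104 -0.347]
top 357.17638150671814 [ 0.51925472 -0.16771125  1.0369564 ]
nest [212. 168.] 0.83 [ 0.603 -0.085  0.148]
rail_center [292. 206.] 0.55 [ 0.512 -0.303  0.03 ]
rail_center [314. 137.] 0.34 [ 0.705 -0.357  0.054]
insert [276. 192.] 0.58 [ 0.55  -0.255  0.051]
ram [203. 161.] 0.6 [ 0.613 -0.069  0.205]
block_plane [316. 138.] 0.64 [ 0.702 -0.362  0.056]
screw_tin [253. 134.] 0.62 [ 0.717 -0.188  0.01 ]
sanding_block [181. 237.] 0.57 [0.418 0.008 0.027]
end_stop [207. 164.] 0.79 [ 0.606 -0.079  0.204]
rail [291. 203.] 0.65 [ 0.52  -0.299  0.035]
nest_mouth [207. 166.] 0.58 [ 0.602 -0.079  0.204]
crank [205. 169.] 0.54 [ 0.595 -0.074  0.2  ]
```

View pics/scene0.png

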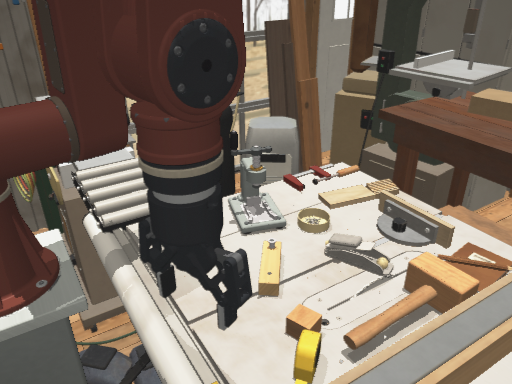

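View pics/top0.png

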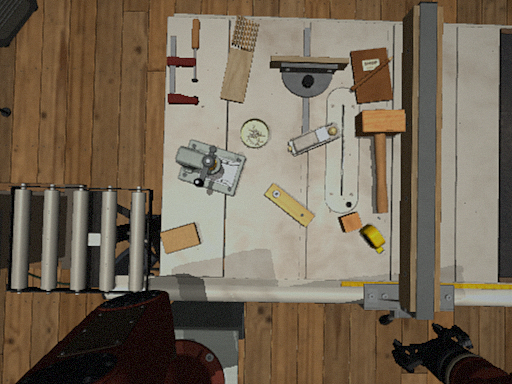

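The scene view shows the press at about (255,200) with its mouth toward the camera, and the rail at (270,270) with its insert end nearest the press. In the top view the press is at (210,168) with its column to the left, and the rail runs from (268,187) to (312,224). Next I fit both from the depth data.

Run:
```python
from h import *
c=cam('top'); W=pts(c)
im=c['image']
cv2.imwrite('pics/topz.png',cv2.resize(im[120:240,160:330],None,fx=4.5,fy=4.5,interpolation=cv2.INTER_CUBIC))
c2=cam('scene'); cv2.imwrite('pics/scenez.png',cv2.resize(c2['image'][130:310,200:350],None,fx=3.3,fy=3.3,interpolation=cv2.INTER_CUBIC))
z=W[...,2]
# table level
print('table',np.nanmedian(z[150:260,230:260]))
def mask(lo,hi,u0,u1,v0,v1):
    m=np.zeros(z.shape,bool); m[v0:v1,u0:u1]=True
    return m&(z>lo)&(z<hi)
m=mask(0.02,0.045,255,325,175,235)
n,l,s,ct=cv2.connectedComponentsWithStats(m.astype(np.uint8))
i=1+np.argmax(s[1:,4]); P=W[l==i]
rc=cv2.minAreaRect((P[:,:2]*1000).astype(np.float32)); print('rail',rc,np.median(P[:,2]),len(P))
print(cv2.boxPoints(rc))
m=mask(0.045,0.08,255,300,175,215); print('insert',W[m].mean(0),m.sum(),np.nanmax(W[m][:,2]))
m=mask(0.015,0.045,165,255,130,205)
n,l,s,ct=cv2.connectedComponentsWithStats(m.astype(np.uint8));i=1+np.argmax(s[1:,4]); P=W[l==i]
rc=cv2.minAreaRect((P[:,:2]*1000).astype(np.float32)); print('base',rc);print(cv2.boxPoints(rc))
for lo,hi in [(0.09,.14),(.14,.17),(.17,.19),(.19,.21),(.21,.235),(.235,.3)]:
    m=mask(lo,hi,165,255,130,205)
    if m.sum(): print(lo,hi,m.sum(),W[m].mean(0), W[m].min(0),W[m].max(0))
```

```text
table -0.0012939067126466202
rail ((514.7379760742188, -292.896484375), (149.7237091064453, 42.222206115722656), 52.83541488647461) 0.03301788696263096 756
[[ 452.6899  -339.8008 ]
 [ 486.3369  -365.30753]
 [ 576.786   -245.99216]
 [ 543.13904 -220.48544]]
insert [ 0.5444559  -0.25242873  0.05155709] 40 0.055731532284889196
base ((604.9911499023438, -107.34598541259766), (89.91020965576172, 119.9023666381836), 73.561767578125)
[[ 534.76904 -133.49849]
 [ 649.7704  -167.42865]
 [ 675.21326  -81.19348]
 [ 560.2119   -47.26332]]
0.09 0.14 224 [ 0.62485355 -0.02706499  0.13471647] [ 0.58808143 -0.10412542  0.09931854] [0.65878702 0.01038193 0.13999453]
0.14 0.17 396 [ 0.62151691 -0.04917445  0.14308294] [ 0.58791829 -0.10426801  0.14003014] [0.653976   0.00592311 0.15373485]
0.17 0.19 1 [ 0.60587519 -0.09128648  0.18999052] [ 0.60587519 -0.09128648  0.18999052] [ 0.60587519 -0.09128648  0.18999052]
0.19 0.21 293 [ 0.60861022 -0.07784484  0.20049804] [ 0.55255916 -0.09590765  0.19173221] [ 0.64970951 -0.0576812   0.20811424]
0.21 0.235 10 [ 0.56472204 -0.06924015  0.22333933] [ 0.5518403  -0.07665292  0.2102862 ] [ 0.61496423 -0.06295271  0.23454532]
0.235 0.3 64 [ 0.56096294 -0.06220173  0.24651656] [ 0.55269549 -0.0702988   0.23537629] [ 0.57076264 -0.05272927  0.25258607]
```

```bash
ls pics
```

```text
scene0.png
scenez.png
top0.png
topz.png
```

View pics/topz.png

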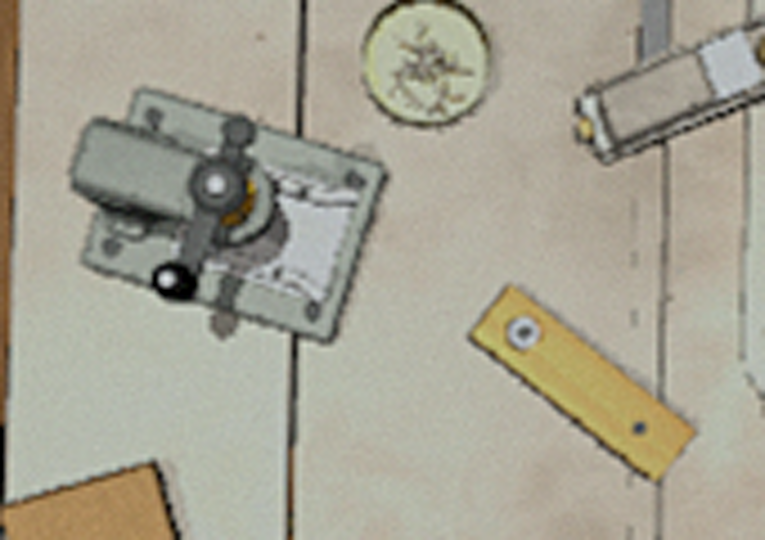

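View pics/scenez.png

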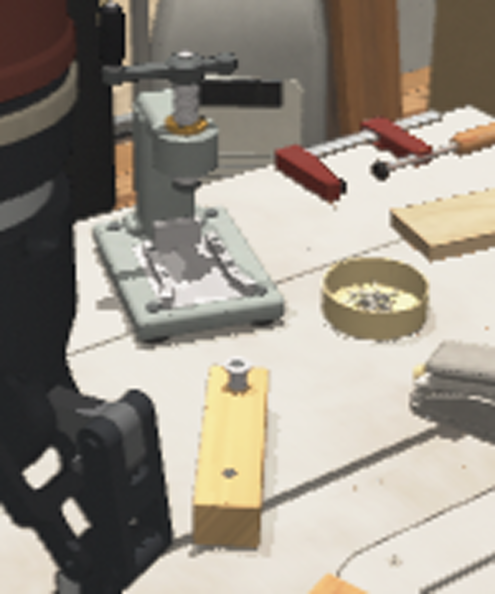

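The top view confirms the press base front edge, the guides and the crank, with its grip lower left at crank angle about 0. The rail measures 149.7 x 42.2 mm, which matches the given size. Before moving I check the obstacle heights and cross-check the ram axis.

```bash
cat >> h.py <<'E'
# nest frame
PSI=np.deg2rad(73.56); NEST=np.array([.6135,-.0785,.024])
def nest2w(p,nest=None,psi=None):
    psi=PSI if psi is None else psi; n=NEST if nest is None else nest
    c,s=np.cos(psi),np.sin(psi); p=np.atleast_2d(p)
    return np.c_[c*p[:,0]-s*p[:,1],s*p[:,0]+c*p[:,1],p[:,2]]+n
def w2tool(d,rot):
    return Ro.from_euler('xyz',rot).as_matrix().T@np.asarray(d)
E
python3 - <<'E'
from h import *
c=cam('top');W=pts(c);z=W[...,2]
# obstacles near path
a=np.array([.234,-.553]);b=np.array([.483,-.334])
for k in range(9):
    p=a+(b-a)*k/8
    m=(np.hypot(W[...,0]-p[0],W[...,1]-p[1])<.09)
    print(np.round(p,2),np.round(np.nanpercentile(z[m],[50,99]),3) if m.any() else None)
# hub: arm pixels
m=(z>.19)&(z<.212)&(np.abs(W[...,0]-.61)<.08)&(np.abs(W[...,1]+.08)<.06)
P=W[m][:,:2]; rc=cv2.minAreaRect((P*1000).astype(np.float32));print(rc)
img=c['image'].copy()
Q=nest2w([[0,0,.19],[0,55e-3,.23],[0,0,0],[-64e-3,0,0],[-75e-3,60e-3,0],[-75e-3,-60e-3,0],[25e-3,0,.024],[48e-3,0,.12]])
for q in proj(c,Q): cv2.drawMarker(img,tuple(int(round(x)) for x in q),(0,0,255),cv2.MARKER_CROSS,3,1)
cv2.imwrite('pics/topov.png',cv2.resize(img[120:210,160:260],None,fx=6,fy=6,interpolation=cv2.INTER_NEAREST))
c=cam('scene');img=c['image'].copy()
for q in proj(c,Q): cv2.drawMarker(img,tuple(int(round(x)) for x in q),(0,0,255),cv2.MARKER_CROSS,3,1)
cv2.imwrite('pics/sceneov.png',cv2.resize(img[130:240,200:310],None,fx=5,fy=5,interpolation=cv2.INTER_NEAREST))
rot=r.state()['tcp_rot']; print(w2tool([249.8,218,0],rot), -0.649-rot[2])
E
```

```text
[ 0.23 -0.55] [0.331 0.535]
[ 0.27 -0.53] [0.327 0.535]
[ 0.3 -0.5] [0.311 0.535]
[ 0.33 -0.47] [-0.001  0.535]
[ 0.36 -0.44] [-0.001  0.004]
[ 0.39 -0.42] [-0.001  0.04 ]
[ 0.42 -0.39] [-0.001  0.04 ]
[ 0.45 -0.36] [-0.001  0.037]
[ 0.48 -0.33] [-0.001  0.036]
((603.2285766601562, -74.1671142578125), (29.311256408691406, 101.00804138183594), 64.59198760986328)
[-1.03574575e+02 -3.14954516e+02 -2.12858566e-02] 0.5219867630447967
```

View pics/topov.png

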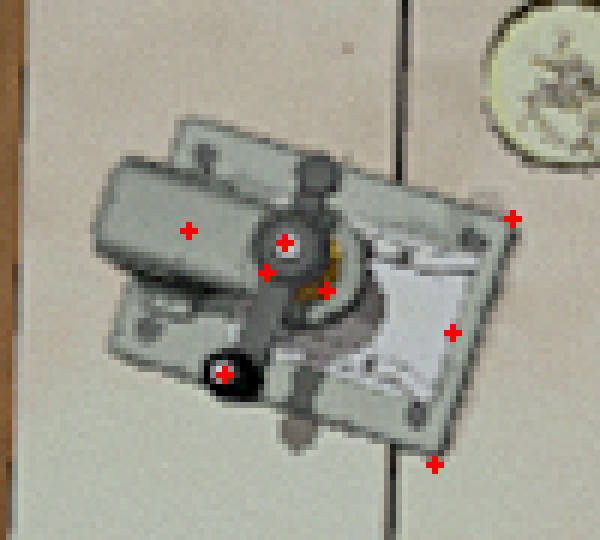

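View pics/sceneov.png

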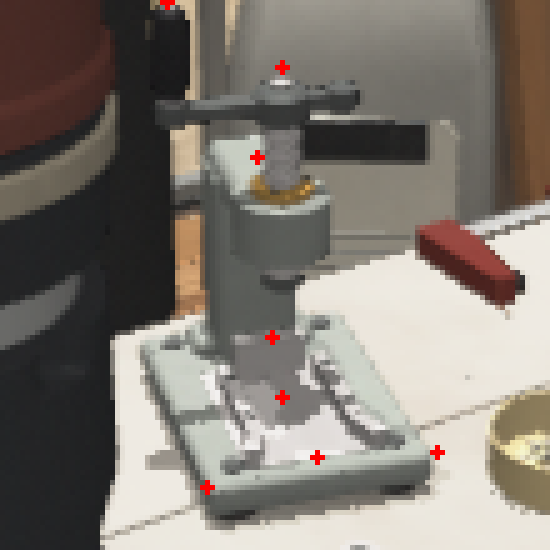

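The overlay crosses fall on the hub centre (285,242 zoomed), the grip top and the mouth. The base corners are within about 1 px. Now I move over the rail's plain end.

Request:
apply_moves(
  rotation=[
    [0, 0, 0],
    [0, 0, 0],
    [0, 0, 0],
    [0, 0, 0],
    [0, 0, 0],
    [0, 0, 0],
    [0, 0, 0],
    [0, 0, 0],
    [0, 0, -0.104],
    [0, 0, -0.104],
  ],
  delta_pos=[
    [-12.95, -39.35, 0],
    [-12.95, -39.35, 0],
    [-12.95, -39.35, 0],
    [-12.95, -39.35, 0],
    [-12.95, -39.35, 0],
    [-12.95, -39.35, 0],
    [-12.95, -39.35, 0],
    [-12.95, -39.35, 0],
    [0, 0, 30],
    [0, 0, 30],
  ],
  jaw=[-1, -1, -1, -1, -1, -1, -1, -1, -1, -1],
  force=60,
)

```text
time_s: 2.33
tcp_pos: [0.4861, -0.3339, 0.1407]
tcp_rot: [-3.141, -0.005, -0.955]
force: [0.6, -1.1, -0.9]
grip_width: 1.003
```

Request:
apply_moves(
  rotation=[
    [0, 0, -0.104],
    [0, 0, -0.104],
    [0, 0, -0.104],
    [0, 0, 0],
    [0, 0, 0],
    [0, 0, 0],
    [0, 0, 0],
    [0, 0, 0],
    [0, 0, 0],
    [0, 0, 0],
  ],
  delta_pos=[
    [0, 0, 10],
    [0, 0, 10],
    [0, 0, 10],
    [0, 0, 0],
    [0, 0, 0],
    [0, 0, 0],
    [0, 0, 0],
    [0, 0, 0],
    [0, 0, 0],
    [0, 0, 0],
  ],
  jaw=[-1, -1, -1, -1, -1, -1, -1, -1, -1, -1],
)

```text
time_s: 3.17
tcp_pos: [0.4833, -0.3349, 0.1098]
tcp_rot: [3.141, -0.001, -0.652]
force: [-0.2, 0.4, -0.0]
grip_width: 1.003
```

Run:
```python
from h import *
s=r.state();print(s['tcp_pos'],s['tcp_rot'],s['force'],s['time_s'],s['joint_pos'])
c=cam('wrist','w1');W=pts(c);z=W[...,2]
m=(z>.028)&(z<.04)
n,l,st,ct=cv2.connectedComponentsWithStats(m.astype(np.uint8))
for i in range(1,n):
    if st[i,4]>500:
        P=W[l==i];rc=cv2.minAreaRect((P[:,:2]*1000).astype(np.float32));print(rc,st[i])
for b in imaging.boxes_of('insert','wrist')[:2]:
    print(b, W[int(b['uv'][1]),int(b['uv'][0])])
c=cam('top')
W=pts(c);z=W[...,2];m=np.zeros(z.shape,bool);m[175:235,255:325]=1;m&=(z>.02)&(z<.045)
P=W[m];print(cv2.minAreaRect((P[:,:2]*1000).astype(np.float32)))
```

```text
[ 0.48333827 -0.33489405  0.10978453] [ 3.14148657e+00 -5.53323477e-04 -6.51612320e-01] [-0.15620917  0.38549188 -0.00514179] 3.1667 [-8.28149716e-01  6.85994456e-02 -1.02551636e-01  1.39908189e+00
 -7.25942534e-06  1.39425896e+00]
((515.0499267578125, -294.5638427734375), (149.047119140625, 42.11697769165039), 53.02241134643555) [ 225   14   59  195 9749]
((582.0291137695312, -539.9395141601562), (85.51416015625, 6.576316833496094), 1.564928412437439) [429 261  83  54 692]
{'uv': [253.0, 50.3], 'score': 0.56} [ 0.54380731 -0.25467381  0.05382067]
((517.84033203125, -288.8922119140625), (139.79153442382812, 42.43037033081055), 52.898128509521484)
```

View pics/w1.png

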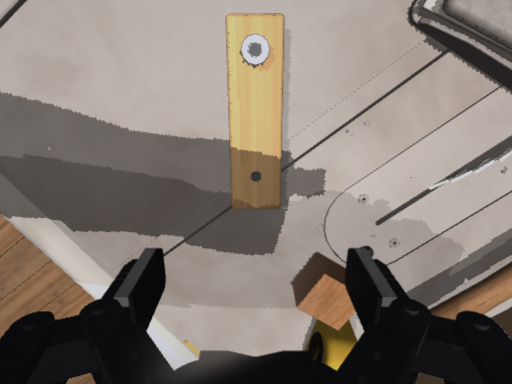

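The wrist view shows the rail upright in the picture, with the insert at (255,50) and the plain end with its screw hole at (256,176), so the gripper is in line. The depth fit agrees with the top camera to 2 mm. Now I go down and grasp.

Request:
apply_moves(
  rotation=[
    [0, 0, 0],
    [0, 0, 0],
    [0, 0, 0],
    [0, 0, 0],
    [0, 0, 0],
    [0, 0, 0],
    [0, 0, 0],
    [0, 0, 0],
    [0, 0, 0],
    [0, 0, 0],
  ],
  delta_pos=[
    [1, 0, 35],
    [0, 0, 30],
    [0, 0, 20],
    [0, 0, 13],
    [0, 0, 7],
    [0, 0, 0],
    [0, 0, 0],
    [0, 0, 0],
    [0, 0, 0],
    [0, 0, 0],
  ],
  jaw=[-1, -1, -1, -1, -1, -1, 1, 1, 1, 1],
  force=60,
)

```text
time_s: 4.15
tcp_pos: [0.4846, -0.336, 0.0056]
tcp_rot: [3.141, -0.002, -0.651]
force: [-0.4, -0.1, 0.0]
grip_width: 0.453
```

Request:
apply_moves(
  rotation=[
    [0, 0, 0],
    [0, 0, 0],
    [0, 0, 0],
    [0, 0, 0],
    [0, 0, 0],
    [0, 0, 0],
    [0, 0, 0],
    [0, 0, 0],
    [0, 0, 0],
    [0, 0, 0],
  ],
  delta_pos=[
    [0, 0, 0],
    [0, 0, 0],
    [0, 0, 0],
    [0, 0, 0],
    [0, 0, 0],
    [0, 0, -10],
    [0, 0, -10],
    [0, 0, -10],
    [0, 0, 0],
    [0, 0, 0],
  ],
  jaw=[1, 1, 1, 1, 1, 1, 1, 1, 1, 1],
)

```text
time_s: 4.98
tcp_pos: [0.4847, -0.3362, 0.0359]
tcp_rot: [3.141, -0.002, -0.651]
force: [-0.3, -0.4, 0.4]
grip_width: 0.002
```

Run:
```python
from h import *
s=r.state();print(s['tcp_pos'],s['tcp_rot'],s['force'],s['ft_torque'],s['time_s'])
c=cam('wrist','w2');W=pts(c);z=W[...,2]
m=(z>.045)&(z<.066)&(np.abs(W[...,0]-.52)<.1)&(np.abs(W[...,1]+.28)<.1)
n,l,st,ct=cv2.connectedComponentsWithStats(m.astype(np.uint8));i=1+np.argmax(st[1:,4])
P=W[l==i];print(cv2.minAreaRect((P[:,:2]*1000).astype(np.float32)),st[i])
A=np.c_[P[:,:2]-s['tcp_pos'][:2],np.ones(len(P))];print('plane',np.linalg.lstsq(A,P[:,2],rcond=None)[0])
cam('scene','s2')
```

```text
[ 0.48473492 -0.33617882  0.03588601] [ 3.14107034e+00 -2.47737809e-03 -6.50983508e-01] [-0.29594701 -0.38302391  0.42035918] [-0.01459801  0.09239211  0.00895978] 4.9833
((545.0712280273438, -254.75750732421875), (19.25361442565918, 19.25905418395996), 10.472973823547363) [ 230   11   43   48 1571]
plane [0.00115988 0.00221942 0.05273418]
```

View pics/w2.png

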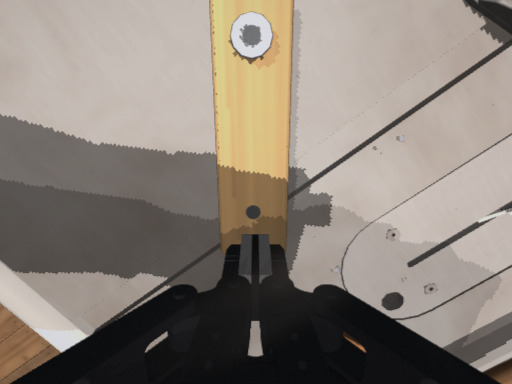

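View pics/s2.png

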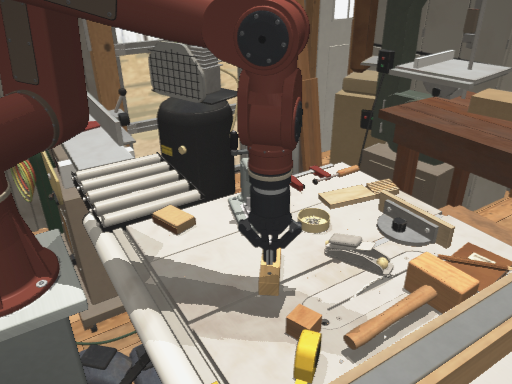

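The gripper is fully shut, so the grasp missed. The rail lies undisturbed, with its insert still at (545,-255). I need to find out why before trying again.

Run:
```python
from h import *
s=r.state()
c=cam('wrist');W=pts(c);z=W[...,2]
print('tcp proj',proj(c,s['tcp_pos']),'grasp pt',proj(c,s['tcp_pos']+[0,0,.019]))
for v in (215,225,235,240,245,250,255,260,270,280): print(v,np.round(W[v,245],4),np.round(W[v,258],4),np.round(W[v,282],4))
m=(z>.028)&(z<.042)&(np.abs(W[...,0]-.52)<.1)&(np.abs(W[...,1]+.28)<.12)
n,l,st,ct=cv2.connectedComponentsWithStats(m.astype(np.uint8));i=1+np.argmax(st[1:,4])
P=W[l==i];rc=cv2.minAreaRect((P[:,:2]*1000).astype(np.float32));print(rc,cv2.boxPoints(rc),st[i],np.median(P[:,2]))
cv2.imwrite('pics/w3.png',cv2.resize(c['image'][180:340,170:340],None,fx=3.5,fy=3.5))
cv2.imwrite('pics/s3.png',cv2.resize(imaging.camera('scene')['image'][200:310,210:330],None,fx=5,fy=5))
```

```text
tcp proj [[253.61757249 221.93218975]] grasp pt [[253.49361745 236.78324684]]
215 [ 0.4828 -0.3284  0.035 ] [ 0.489  -0.3332  0.0348] [ 0.5005 -0.3418  0.035 ]
225 [ 0.4787 -0.3337  0.0348] [ 0.4851 -0.3384  0.035 ] [ 0.4967 -0.3471  0.0353]
235 [ 0.4875 -0.3242  0.0724] [ 0.4924 -0.3281  0.0721] [ 0.4928 -0.3525  0.0355]
240 [ 0.4876 -0.3243  0.0773] [ 0.4922 -0.3283  0.0765] [ 0.4909 -0.3551  0.0358]
245 [ 0.4877 -0.3243  0.0821] [ 0.4924 -0.3279  0.0821] [ 0.4886 -0.3584  0.0349]
250 [ 0.4877 -0.3245  0.0862] [ 0.4922 -0.3281  0.086 ] [ 0.4987 -0.3383  0.0788]
255 [ 0.4881 -0.3243  0.091 ] [ 0.4923 -0.3279  0.0905] [ 0.4988 -0.3373  0.0846]
260 [ 0.4882 -0.3243  0.0952] [ 0.4921 -0.3281  0.094 ] [ 0.4986 -0.337   0.0889]
270 [ 0.4882 -0.3247  0.1018] [ 0.4924 -0.3276  0.1022] [ 0.4981 -0.3367  0.0965]
280 [ 0.4892 -0.3238  0.1103] [ 0.4905 -0.3301  0.1043] [ 0.5005 -0.3312  0.1115]
((513.0615844726562, -297.2371520996094), (142.06759643554688, 42.33982467651367), 52.95487976074219) [[ 453.37073 -341.1799 ]
 [ 487.16473 -366.6873 ]
 [ 572.75244 -253.2944 ]
 [ 538.95844 -227.78702]] [  211     0    85   255 16697] 0.03464745449623997
```

View pics/w3.png

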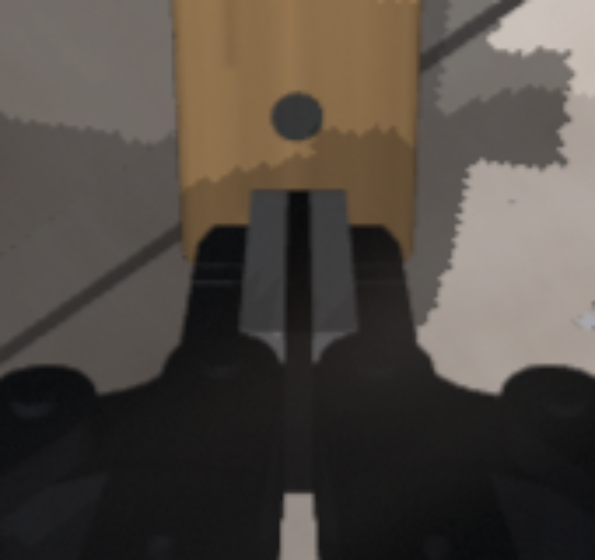

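View pics/s3.png

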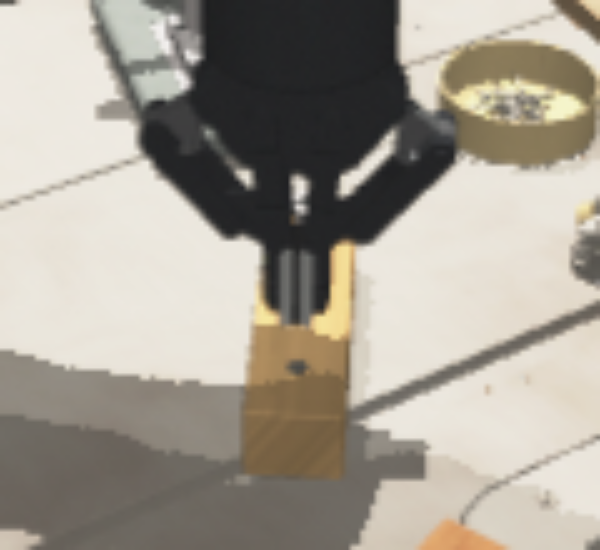

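Run:
```python
from h import *
s=r.state();c=cam('scene');W=pts(c)
print(proj(c,s['tcp_pos']),proj(c,s['tcp_pos']+[0,0,.035]), s['tcp_pos'],s['joint_pos'],s['grip_width'])
for v in range(250,272,2): print(v,np.round(W[v,267],4),np.round(W[v,272],4))
```

```text
[[269.06623209 274.90768255]] [[269.16488044 261.29820075]] [ 0.4837411  -0.3350831   0.03387832] [-8.27839387e-01  1.07120190e-01 -2.01190443e-01  1.26321508e+00
 -3.47460477e-05  1.39394167e+00] 0.005074955226787699
250 [ 0.4751 -0.34    0.1033] [ 0.4822 -0.347   0.1048]
252 [ 0.4738 -0.342   0.1003] [ 0.4849 -0.3432  0.0966]
254 [ 0.4762 -0.3384  0.0922] [ 0.4846 -0.3437  0.0921]
256 [ 0.4738 -0.342   0.0905] [ 0.4841 -0.3445  0.0879]
258 [ 0.474  -0.3418  0.0854] [ 0.4851 -0.3432  0.0817]
260 [ 0.4739 -0.3419  0.0805] [ 0.4848 -0.3436  0.0772]
262 [ 0.4738 -0.342   0.0757] [ 0.485  -0.3435  0.072 ]
264 [ 0.474  -0.3418  0.0705] [ 0.5094 -0.3079  0.0335]
266 [ 0.4974 -0.3066  0.0324] [ 0.5054 -0.3138  0.0338]
268 [ 0.4927 -0.3138  0.0338] [ 0.5031 -0.3173  0.0317]
270 [ 0.4889 -0.3194  0.0339] [ 0.4983 -0.3244  0.0332]
```

Both cameras show the shut fingertips at z ≈ 0.070 while the reported TCP z is about 0.035. The real tips are therefore about 35 mm higher than reported, and xy agrees. That explains closing above the rail. From here I use true tip z = reported z + 35 mm. Next I open, go down carefully and watch the force.

Request:
apply_moves(
  rotation=[
    [0, 0, 0],
    [0, 0, 0],
    [0, 0, 0],
    [0, 0, 0],
    [0, 0, 0],
    [0, 0, 0],
    [0, 0, 0],
    [0, 0, 0],
    [0, 0, 0],
    [0, 0, 0],
  ],
  delta_pos=[
    [0, 0, 0],
    [0, 0, 0],
    [0, 0, 0],
    [0, 0, 0],
    [0, 0, 0],
    [0, 0, 0],
    [0, 0, 10],
    [0, 0, 12],
    [0, 0, 12],
    [0, 0, 6],
  ],
  jaw=[-1, -1, -1, -1, -1, -1, -1, -1, -1, -1],
)

```text
time_s: 6.07
tcp_pos: [0.4829, -0.3342, -0.0086]
tcp_rot: [-3.141, 0.003, -0.651]
force: [0.4, 0.0, -0.6]
grip_width: 0.999
```

Run:
```python
from h import *
s=r.state();print(s['tcp_pos'],s['force'],s['grip_width'])
c=cam('scene');W=pts(c)
cv2.imwrite('pics/s4.png',cv2.resize(c['image'][200:310,210:330],None,fx=5,fy=5))
c=cam('wrist','w4')
```

```text
[ 0.48286476 -0.3341563  -0.00862234] [ 0.38957503  0.04997241 -0.58541214] 0.9992931057226113
```

View pics/s4.png

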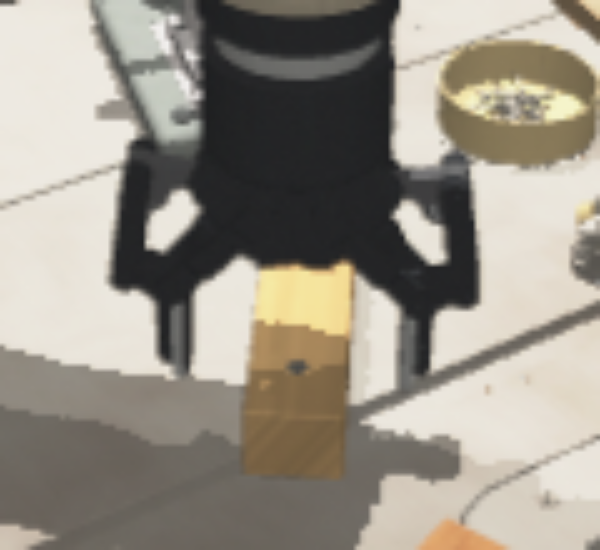

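View pics/w4.png

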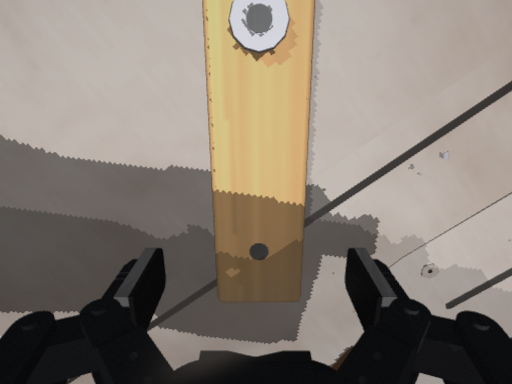

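The pads at (140,290) and (375,290) straddle the rail, and the tips are visibly still above the table, which fits the +35 mm offset. I go down another 25 mm and close.

Request:
apply_moves(
  rotation=[
    [0, 0, 0],
    [0, 0, 0],
    [0, 0, 0],
    [0, 0, 0],
    [0, 0, 0],
    [0, 0, 0],
    [0, 0, 0],
    [0, 0, 0],
    [0, 0, 0],
    [0, 0, 0],
  ],
  delta_pos=[
    [0, 0, 10],
    [0, 0, 10],
    [0, 0, 5],
    [0, 0, 0],
    [0, 0, 0],
    [0, 0, 0],
    [0, 0, 0],
    [0, 0, 0],
    [0, 0, 0],
    [0, 0, 0],
  ],
  jaw=[-1, -1, -1, -0.5, 1, 1, 1, 1, 1, 1],
  force=60,
)

```text
time_s: 7.0
tcp_pos: [0.4844, -0.3359, -0.0298]
tcp_rot: [3.141, -0.001, -0.651]
force: [-0.3, -0.0, 5.1]
grip_width: 0.48
```

Run:
```python
from h import *
s=r.state();print(s['tcp_pos'],s['tcp_rot'],s['force'],s['grip_width'])
c=cam('scene');W=pts(c)
cv2.imwrite('pics/s5.png',cv2.resize(c['image'][200:310,210:330],None,fx=5,fy=5))
```

```text
[ 0.48443475 -0.33589818 -0.02980418] [ 3.14125891e+00 -1.37076921e-03 -6.51078576e-01] [-0.27807158 -0.03514751  5.08164913] 0.47994801237412615
```

View pics/s5.png

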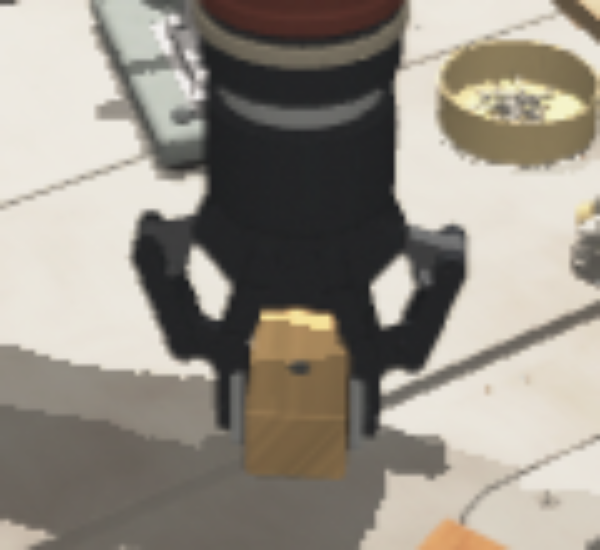

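The rail is gripped: opening 0.48, about 41 mm, with pads on both sides. Now I lift it and line it up in front of the press.

Request:
apply_moves(
  rotation=[
    [0, 0, 0],
    [0, 0, 0],
    [0, 0, 0],
    [0, 0, 0],
    [0, 0, 0],
    [0, 0, 0],
    [0, 0, -0.119],
    [0, 0, -0.119],
    [0, 0, -0.12],
    [0, 0, 0],
  ],
  delta_pos=[
    [0, 0, -10],
    [0, 0, -15],
    [0, 0, -13],
    [7.8, -27, 0],
    [7.9, -27.1, 0],
    [7.9, -27.1, 0],
    [0, 0, 0],
    [0, 0, 0],
    [0, 0, 0],
    [0, 0, 0],
  ],
  jaw=[1, 1, 1, 1, 1, 1, 1, 1, 1, 1],
)

```text
time_s: 7.88
tcp_pos: [0.552, -0.2848, 0.0077]
tcp_rot: [3.142, 0.0, -0.287]
force: [0.8, 0.3, -2.9]
grip_width: 0.481
```

Run:
```python
from h import *
s=r.state();print(s['tcp_pos'],s['tcp_rot'],s['force'],s['ft_torque'],s['grip_width'],s['time_s'])
c=cam('wrist','w6');W=pts(c);z=W[...,2]
t=s['tcp_pos']
m=(z>.055)&(z<.085)&(np.hypot(W[...,0]-t[0],W[...,1]-t[1])<.16)
n,l,st,ct=cv2.connectedComponentsWithStats(m.astype(np.uint8));i=1+np.argmax(st[1:,4])
P=W[l==i];rc=cv2.minAreaRect((P[:,:2]*1000).astype(np.float32));print('railtop',rc,cv2.boxPoints(rc).round(1).tolist(),st[i])
A=np.c_[P[:,:2]-t[:2],np.ones(len(P))];print('plane',np.linalg.lstsq(A,P[:,2],rcond=None)[0])
m=(z>.018)&(z<.028)&(W[...,1]>-.2)&(np.abs(W[...,0]-.61)<.12)
P=W[m];print('base in wrist',len(P));
if len(P)>50: print(cv2.minAreaRect((P[:,:2]*1000).astype(np.float32)))
c=cam('scene');cv2.imwrite('pics/s6.png',cv2.resize(c['image'][130:310,190:350],None,fx=3.3,fy=3.3))
c=cam('top');W=pts(c);z=W[...,2]
cv2.imwrite('pics/t6.png',cv2.resize(c['image'][120:240,160:330],None,fx=4.5,fy=4.5))
```

```text
[ 0.55199614 -0.28477858  0.00772532] [ 3.14153975e+00  3.06007751e-04 -2.87006609e-01] [ 0.7934428   0.33930533 -2.89810934] [-0.15109756  0.0368303   0.02481055] 0.48081318971831183 7.8833
railtop ((564.0491943359375, -246.07192993164062), (130.1720428466797, 68.73187255859375), 73.24114990234375) [[512.4000244140625, -298.5], [578.2000122070312, -318.29998779296875], [615.7000122070312, -193.6999969482422], [549.9000244140625, -173.8000030517578]] [  163     0   185   333 37715]
plane [-0.00261047 -0.00385236  0.07232269]
base in wrist 0
```

View pics/w6.png

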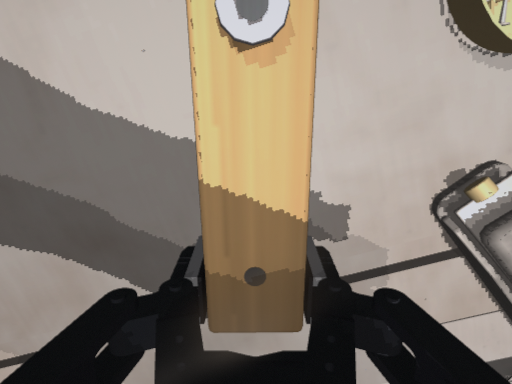

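View pics/s6.png

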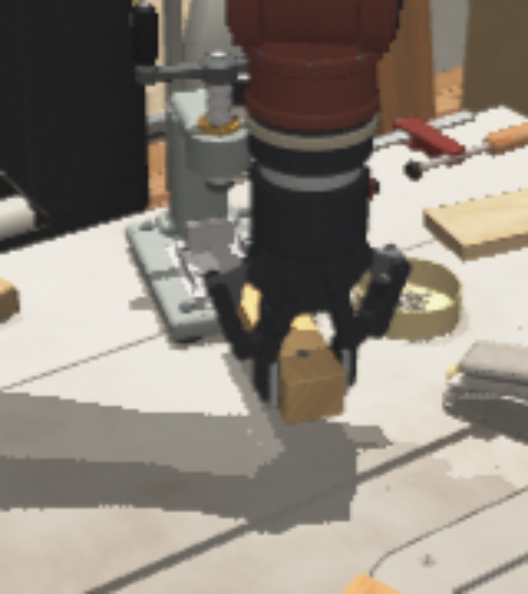

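View pics/t6.png

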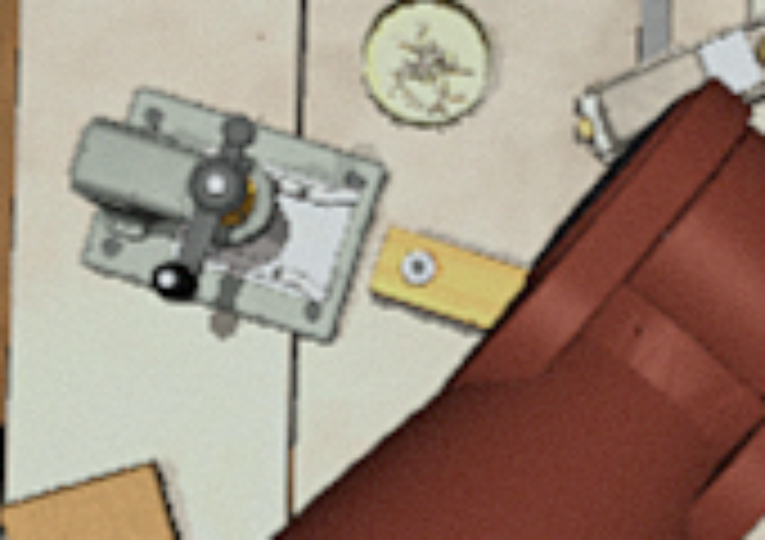

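Run:
```python
from h import *
s=r.state();t=s['tcp_pos'];print(t)
c=cam('top');W=pts(c);z=W[...,2];hsv=cv2.cvtColor(c['image'],cv2.COLOR_BGR2HSV)
m=np.zeros(z.shape,bool);m[160:200,238:285]=1;m&=(z>.05)&(z<.082)&(hsv[...,1]>60)&(hsv[...,2]>120)
m&=(W[...,1]>-.21)  # front half
n,l,st,ct=cv2.connectedComponentsWithStats(m.astype(np.uint8));i=1+np.argmax(st[1:,4])
P=W[l==i];print('rail top cam',cv2.minAreaRect((P[:,:2]*1000).astype(np.float32)),len(P),np.median(P[:,2]))
# lateral coordinate in nest frame for rail pixels
cs,sn=np.cos(PSI),np.sin(PSI)
def nf(P): d=P[:,:2]-NEST[:2]; return np.c_[cs*d[:,0]+sn*d[:,1],-sn*d[:,0]+cs*d[:,1]]*1000
q=nf(P)
for lo in range(-140,-85,8):
    k=(q[:,0]>lo)&(q[:,0]<lo+8)
    if k.sum(): print(lo,k.sum(),q[k,1].min().round(1),q[k,1].max().round(1))
print('rail front',q[:,0].max())
mi=m&(z>.082-.01)
m=np.zeros(z.shape,bool);m[130:205,165:255]=1;m&=(z>.016)&(z<.05)
q=nf(W[m]);zz=W[m][:,2]
for lo in range(-80,10,8):
    k=(q[:,0]>lo)&(q[:,0]<lo+8)&(zz<.031); g=(q[:,0]>lo)&(q[:,0]<lo+8)&(zz>.031)
    print(lo,'base',q[k,1].min().round(1),q[k,1].max().round(1),'guide',np.sort(q[g,1]).round(0).astype(int).tolist())
print('front',np.sort(q[:,0])[:12].round(1))
```

```text
[ 0.55194069 -0.28512812  0.00762328]
rail top cam ((580.3465576171875, -189.7564697265625), (53.248924255371094, 39.71257019042969), 72.88239288330078) 217 0.0701601198816801
-140 27 -10.5 20.4
-132 43 -19.4 20.2
-124 27 -18.4 20.1
-116 22 -19.2 20.1
-108 34 -19.7 19.0
-100 46 -19.4 19.9
-92 15 -16.9 19.8
rail front -89.41715167166473
-80 base -133.5 56.1 guide []
-72 base -92.3 59.7 guide []
-64 base -96.7 59.6 guide [-37, -36, -35, -34, -31, -31, -30, -28, -28, 29, 31, 32, 33, 34, 35, 37]
-56 base -102.7 59.5 guide [-35, -34, -34, -33, -32, -31, -30, -29, -28, -27, -27, -25, -25, 25, 26, 27, 28, 28, 29, 30, 31, 33, 34, 36]
-48 base -110.2 59.4 guide [-31, -29, -29, -28, -27, -26, -24, -24, -23, -22, 23, 24, 25, 27, 27, 28, 29, 30, 31, 32]
-40 base -128.4 59.3 guide [-31, -30, -30, -29, -27, -26, -25, -24, -23, 23, 24, 25, 26, 27, 27, 29, 30, 31]
-32 base -60.2 59.2 guide [-30, -29, -29, -27, -27, -26, -24, -23, 23, 24, 25, 26, 27, 27, 28, 29, 30]
-24 base -58.6 59.1 guide [-32, -30, -30, -29, -28, -27, -26, -25, -24, -23, -23, 23, 24, 25, 26, 27, 28, 29, 30, 31]
-16 base -58.5 59.9 guide [-31, -30, -30, -28, -27, -25, -25, -23, 23, 24, 25, 25, 26, 28, 29, 30, 31]
-8 base -58.9 59.9 guide [-29, 23, 24, 24, 25, 26, 27, 28, 29, 31, 32]
0 base -59.2 59.8 guide [23, 24, 24, 25, 26, 27, 28, 29, 30, 31, 32]
8 base -58.0 59.7 guide [24, 25, 27, 28, 30, 30]
front [-126.5 -117.7  -90.3  -87.5  -84.8  -81.9  -78.5  -75.8  -75.2  -75.1
  -75.   -75. ]
```

In the press frame the guides sit at ±23 mm and the rail at ±20 mm, centred to about 0.3 mm. The base front reads -75 and the rail's front -89. I lower the rail by 12 mm and slide it in.

Request:
apply_moves(
  rotation=[
    [0, 0, 0],
    [0, 0, 0],
    [0, 0, 0],
    [0, 0, 0],
    [0, 0, 0],
    [0, 0, 0],
    [0, 0, 0],
    [0, 0, 0],
    [0, 0, 0],
    [0, 0, 0],
  ],
  delta_pos=[
    [0, 0, 6],
    [0, 0, 5.5],
    [0, -12, 0],
    [0, -15, 0],
    [0, -15, 0],
    [0, -12, 0],
    [0, -12, 0],
    [0, -12, 0],
    [0, -10, 0],
    [0, 0, 0],
  ],
  jaw=[1, 1, 1, 1, 1, 1, 1, 1, 1, 1],
)

```text
time_s: 8.92
tcp_pos: [0.578, -0.1985, -0.0041]
tcp_rot: [-3.141, 0.0, -0.291]
force: [-0.8, 0.8, -2.8]
grip_width: 0.481
```

Run:
```python
from h import *
s=r.state();print(s['tcp_pos'],s['tcp_rot'],s['force'],s['ft_torque'],s['grip_width'],s['time_s'])
c=cam('scene');cv2.imwrite('pics/s7.png',cv2.resize(c['image'][130:260,190:320],None,fx=4.5,fy=4.5))
c=cam('top');cv2.imwrite('pics/t7.png',cv2.resize(c['image'][120:240,160:330],None,fx=4.5,fy=4.5))
```

```text
[ 0.57798821 -0.19848007 -0.00408801] [-3.14107594e+00  8.23978970e-05 -2.90947880e-01] [-0.76686969  0.84291065 -2.83457149] [-0.1423949   0.073831   -0.01501212] 0.4808296147190109 8.9167
```

View pics/s7.png

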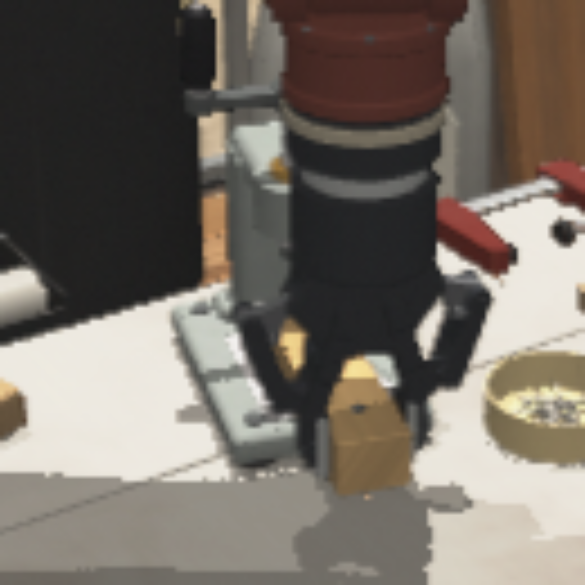

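View pics/t7.png

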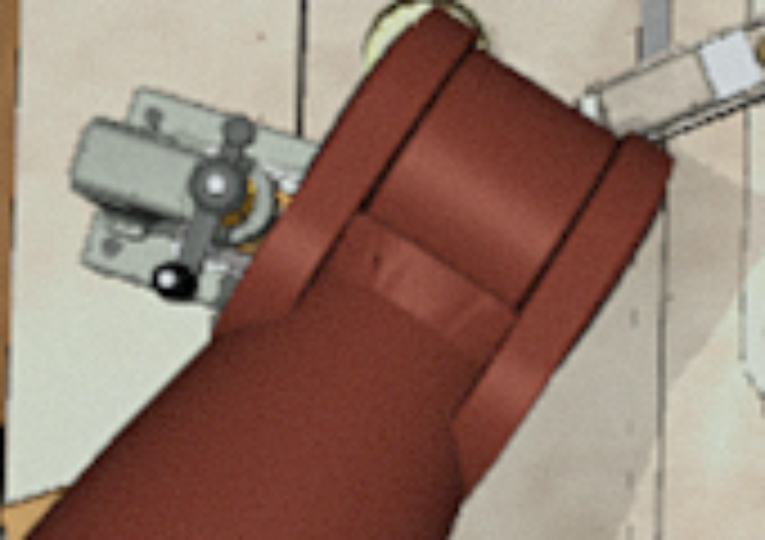

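Run:
```python
from h import *
c=cam('scene');W=pts(c);h=cv2.cvtColor(c['image'],cv2.COLOR_BGR2HSV)
m=((h[...,0]<10)|(h[...,0]>172))&(h[...,1]>100)&(W[...,2]>.1)&(W[...,1]>-.5)&(W[...,0]>.3)
P=W[m];print(len(P),P.min(0),P.max(0))
t=r.state()['tcp_pos']
k=np.hypot(W[...,0]-t[0],W[...,1]-t[1])<.12
for lo in np.arange(.05,.5,.03):
    q=W[k&(W[...,2]>lo)&(W[...,2]<lo+.03)&(W[...,0]<.62)]
    if len(q): d=q[:,:2]-t[:2]; n=d@np.array([.283,.959]);print(round(lo,2),len(q),'along',n.min().round(3),n.max().round(3))
```

```text
10170 [ 0.30022793 -0.26990648  0.13200622] [1.98359721 0.78046825 0.55148538]
0.05 493 along -0.026 0.114
0.08 318 along -0.019 0.018
0.11 546 along -0.022 0.117
0.14 288 along -0.04 0.119
0.17 441 along -0.04 0.119
0.2 391 along -0.04 0.115
0.23 481 along -0.042 0.015
0.26 563 along -0.043 0.008
0.29 461 along -0.055 0.001
0.32 735 along -0.058 -0.003
0.35 740 along -0.056 0.019
0.38 772 along -0.053 -0.011
0.41 649 along -0.059 0.016
0.44 1266 along -0.064 0.016
0.47 1521 along -0.063 -0.012
0.5 1457 along -0.059 0.053
```

The tool column (42 mm radius) keeps well clear of the crank. I slide nearly to the stop, then check the force.

Request:
apply_moves(
  rotation=[
    [0, 0, 0],
    [0, 0, 0],
    [0, 0, 0],
    [0, 0, 0],
    [0, 0, 0],
    [0, 0, 0],
    [0, 0, 0],
    [0, 0, 0],
    [0, 0, 0],
    [0, 0, 0],
  ],
  delta_pos=[
    [0, -6, 0],
    [0, -7, 0],
    [0, -5, 0],
    [0, -2, 0],
    [0, 0, 0.5],
    [0, 0, 0.5],
    [0, 0, 0.5],
    [0, 0, 0],
    [0, 0, 0],
    [0, 0, 0],
  ],
  jaw=[1, 1, 1, 1, 1, 1, 1, 1, 1, 1],
)

```text
time_s: 9.9
tcp_pos: [0.5831, -0.1819, -0.0056]
tcp_rot: [3.141, -0.0, -0.293]
force: [1.0, 0.3, -3.1]
grip_width: 0.48
```

Request:
apply_moves(
  rotation=[
    [0, 0, 0],
    [0, 0, 0],
    [0, 0, 0],
    [0, 0, 0],
    [0, 0, 0],
    [0, 0, 0],
    [0, 0, 0],
    [0, 0, 0],
    [0, 0, 0],
    [0, 0, 0],
  ],
  delta_pos=[
    [0, -1, 0.3],
    [0, -1, 0.3],
    [0, -1, 0.3],
    [0, -1, 0],
    [0, 0, 0],
    [0, 0, 0],
    [0, 0, 0],
    [0, 0, 0],
    [0, 0, 0],
    [0, 0, 0],
  ],
  jaw=[1, 1, 1, 1, 1, 1, 1, 1, 1, 1],
)

```text
time_s: 10.73
tcp_pos: [0.5849, -0.1783, -0.0058]
tcp_rot: [3.141, -0.001, -0.293]
force: [-2.1, -2.5, 5.1]
grip_width: 0.481
```

```bash
cat >> h.py <<'E'
def w2n(p):
    d=np.atleast_2d(p)-NEST; cs,sn=np.cos(PSI),np.sin(PSI)
    return np.c_[cs*d[:,0]+sn*d[:,1],-sn*d[:,0]+cs*d[:,1],d[:,2]]*1000
E
python3 - <<'E'
from h import *
s=r.state();print(w2n(s['tcp_pos']),s['force'],s['tcp_rot'][2])
f=s['force'];print('along nest x',f[0]*.283+f[1]*.959)
E
```

```text
[[-103.78412975   -0.78681621  -29.81288751]] [-2.05457814 -2.50484219  5.14992516] -0.2931264098142945
along nest x -2.9835892689208823
```

The rail now rests on the anvil: Fz went from -3 N to +5 N. I loosen the grip somewhat and push the last 3 mm to the stop.

Request:
apply_moves(
  rotation=[
    [0, 0, 0],
    [0, 0, 0],
    [0, 0, 0],
    [0, 0, 0],
    [0, 0, 0],
    [0, 0, 0],
    [0, 0, 0],
    [0, 0, 0],
    [0, 0, 0],
    [0, 0, 0],
  ],
  delta_pos=[
    [0, 0, -0.5],
    [0, -1, 0],
    [0, -0.5, 0],
    [0, -0.5, 0],
    [0, -0.5, 0],
    [0, -0.5, 0],
    [0, 0, 0],
    [0, 0, 0],
    [0, 0, 0],
    [0, 0, 0],
  ],
  jaw=[1, 1, 1, 1, 1, 1, 1, 1, 1, 1],
  force=25,
)

```text
time_s: 11.57
tcp_pos: [0.5848, -0.1772, -0.0058]
tcp_rot: [3.138, -0.0, -0.294]
force: [-3.7, -12.3, 2.1]
grip_width: 0.485
```

Run:
```python
from h import *
s=r.state();print(w2n(s['tcp_pos']),s['force'],s['tcp_rot'][2])
f=s['force'];print('along nest x',f[0]*.283+f[1]*.959)
c=cam('top');W=pts(c);z=W[...,2]
m=np.zeros(z.shape,bool);m[150:200,165:215]=1;m&=(z>.018)&(z<.028)
q=w2n(W[m]);print('base left edge y max',np.percentile(q[:,1],[98,99.5]),'base x max',q[:,0].max())
c=cam('wrist','w8')
W=pts(c);z=W[...,2]
for b in imaging.boxes_of('insert','wrist')[:1]: print(b,w2n(W[int(b['uv'][1]),int(b['uv'][0])]))
```

```text
[[-102.77341308   -0.36866262  -29.78585256]] [ -3.7013055  -12.30740488   2.08988979] -0.294288124007972
along nest x -12.85027073705656
base left edge y max [59.10932024 59.94894868] base x max 91.63032553643158
```

View pics/w8.png

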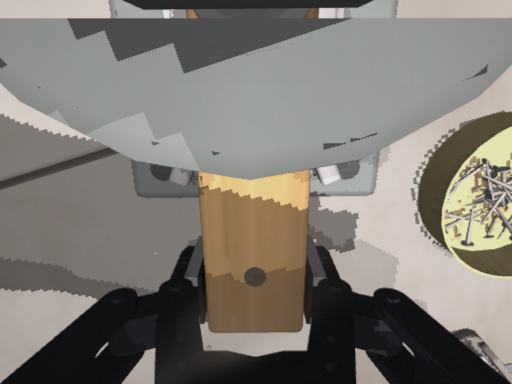

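The rail stopped with 12.9 N on it at TCP x = -102.8 (expected about -101), so it is at the stop, and the press edge has not moved. I release and rise.

Request:
apply_moves(
  rotation=[
    [0, 0, 0],
    [0, 0, 0],
    [0, 0, 0],
    [0, 0, 0],
    [0, 0, 0],
    [0, 0, 0],
    [0, 0, 0],
    [0, 0, 0],
    [0, 0, 0],
    [0, 0, 0],
  ],
  delta_pos=[
    [0, 0, 0],
    [0, 0, 0],
    [0, 0, 0],
    [0, 0, 0],
    [0, 0, -25],
    [0, 0, -38],
    [0, 0, -40],
    [0, 0, -40],
    [0, 0, -40],
    [0, 0, -38],
  ],
  jaw=[-1, -1, -1, -1, -1, -1, -1, -1, -1, -1],
)

```text
time_s: 12.55
tcp_pos: [0.585, -0.1744, 0.2172]
tcp_rot: [-3.141, -0.0, -0.293]
force: [-0.5, -1.5, -0.4]
grip_width: 1.0
```

Run:
```python
from h import *
s=r.state();print(s['tcp_pos'],w2n(s['tcp_pos']),s['force'],s['tcp_rot'],s['time_s'])
c=cam('wrist','w9');W=pts(c);z=W[...,2]
m=(z>.05)&(z<.066)&(W[...,1]<-.1)
n,l,st,ct=cv2.connectedComponentsWithStats(m.astype(np.uint8));i=1+np.argmax(st[1:,4])
q=w2n(W[l==i]);print('rail vis',len(q),q.min(0),q.max(0),np.median(q[:,2]))
for lo in range(-130,-20,20):
    k=(q[:,0]>lo)&(q[:,0]<lo+20)
    if k.sum()>20: print(lo,np.percentile(q[k,1],[1,99]))
m=(z>.225)&(W[...,1]>-.15)
q=w2n(W[m]);print('grip',len(q),q.mean(0) if len(q) else None, q.min(0) if len(q) else None,q.max(0) if len(q) else None)
```

```text
[ 0.58502104 -0.17437113  0.21723227] [[-1.00011459e+02  1.82046439e-01  1.93232267e+02]] [-0.45121419 -1.48407704 -0.42688126] [-3.14138108e+00 -4.74726182e-04 -2.92539007e-01] 12.55
rail vis 3615 [-126.13929955  -21.63017205   30.78998322] [-24.32823763  20.55813086  37.68935051] 34.59734027955944
-130 [-21.2899779   20.20451844]
-110 [-21.37738226  19.90932625]
-90 [-20.99896688  19.58119025]
-70 [-20.70093331  20.0559427 ]
-50 [-20.52798245  19.63271664]
-30 [-21.27235185  20.28850874]
grip 7889 [-60.50788527  52.13454317 274.88982737] [-93.69124229  25.76761387 201.06220622] [ 10.41814172  74.47744375 315.15693017]
```

View pics/w9.png

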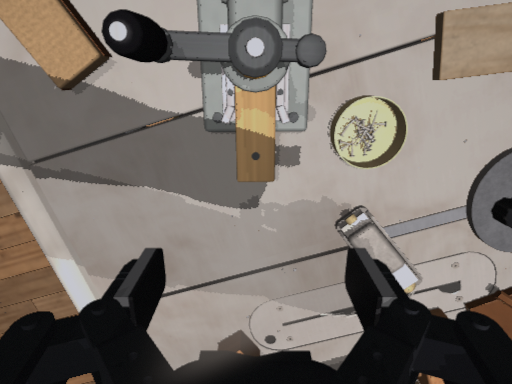

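The wrist view shows the rail in the nest (far end at (256,180), tail at x = -126 against an ideal -125). The hub is at (256,47) and the white top of the grip at (118,30). Next I measure the grip and plan the approach.

Run:
```python
from h import *
c=cam('wrist');W=pts(c);z=W[...,2]
for u,v in [(118,30),(125,35),(256,47),(312,50)]: print((u,v),np.round(w2n(W[v,u]),1))
q=w2n(W[(z>.246)&(z<.256)&(np.arange(512)[None]<180)&(np.arange(384)[:,None]<80)]);print('top disc',len(q),q.min(0),q.max(0),(q.min(0)+q.max(0))/2)
c=cam('top');W=pts(c);z=W[...,2]
m=np.zeros(z.shape,bool);m[150:205,165:230]=1
q=w2n(W[m&(z>.246)&(z<.26)]);print('top cam',len(q),q.mean(0),(q.min(0)+q.max(0))/2)
s=r.state();print(s['tcp_pos'])
```

```text
(118, 30) [[  1.2  54.1 229.4]]
(125, 35) [[ -0.6  51.7 228.9]]
(256, 47) [[ -1.7  -4.3 183.1]]
(312, 50) [[ -3.  -36.7 178.2]]
top disc 1387 [ -8.11871145  45.23132019 222.01673322] [  9.32231623  62.31003842 229.92697636] [  0.60180239  53.77067931 225.97185479]<stdin>:7: RuntimeWarning: Mean of empty slice.
  ret = um.true_divide(
Traceback (most recent call last):
ValueError: zero-size array to reduction operation minimum which has no identity
```

The grip top is at nest (0.6, 54) and z ≈ 252 mm, so the crank angle is about 0. I move over it, go down and close.

Request:
apply_moves(
  rotation=[
    [0, 0, 0],
    [0, 0, 0],
    [0, 0, 0],
    [0, 0, 0],
    [0, 0, 0],
    [0, 0, 0],
    [0, 0, 0],
    [0, 0, 0],
    [0, 0, 0],
    [0, 0, 0],
  ],
  delta_pos=[
    [-15, -28, 0],
    [-18, -33, 0],
    [-14.3, -27, 0],
    [-7, -12.5, 0],
    [0, 0, 0],
    [0, 0, 12],
    [0, 0, 14],
    [0, 0, 12],
    [0, 0, 0],
    [0, 0, 0],
  ],
  jaw=[-1, -1, -1, -1, -1, -1, -1, -1, -1, -1],
  force=60,
)

```text
time_s: 13.53
tcp_pos: [0.5616, -0.0634, 0.1757]
tcp_rot: [3.142, 0.002, -0.294]
force: [0.1, 0.3, 0.1]
grip_width: 1.002
```

Run:
```python
from h import *
s=r.state();print(s['tcp_pos'],w2n(s['tcp_pos']),s['force'],s['tcp_rot'],s['time_s'])
c=cam('wrist','w10');W=pts(c);z=W[...,2]
c=cam('scene');cv2.imwrite('pics/s10.png',cv2.resize(c['image'][100:240,180:320],None,fx=4.2,fy=4.2))
```

```text
[ 0.56156802 -0.06338837  0.1757442 ] [[ -0.20351494  54.08558607 151.74419705]] [0.05506727 0.27426151 0.09861503] [ 3.14156339e+00  2.28245928e-03 -2.93586518e-01] 13.5333
```

View pics/w10.png

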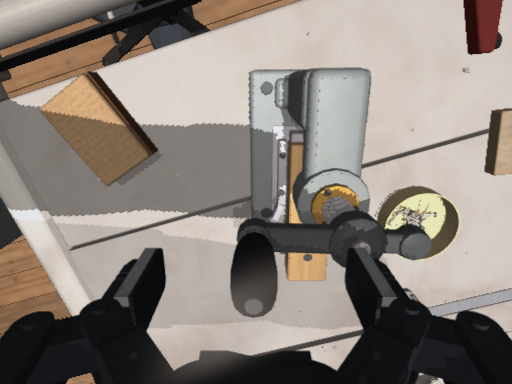

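View pics/s10.png

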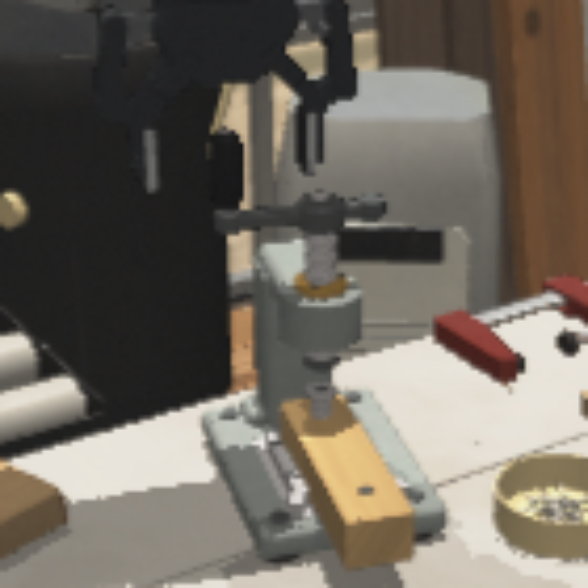

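The grip (255,280 in the wrist view) stands between the open pads. The scene view shows the rail in the nest with the insert right under the ram. Closing.

Request:
apply_moves(
  rotation=[
    [0, 0, 0],
    [0, 0, 0],
    [0, 0, 0],
    [0, 0, 0],
    [0, 0, 0],
    [0, 0, 0],
    [0, 0, 0],
    [0, 0, 0],
    [0, 0, 0],
    [0, 0, 0],
  ],
  delta_pos=[
    [0, 0, 0],
    [0, 0, 0],
    [0, 0, 0],
    [0, 0, 0],
    [0, 0, 0],
    [0, 0, 0],
    [0, 0, 0],
    [0, 0, 0],
    [0, 0, 0],
    [0, 0, 0],
  ],
  jaw=[1, 1, 1, 1, 1, 1, 1, 1, 1, 1],
  force=60,
)

```text
time_s: 14.47
tcp_pos: [0.5621, -0.063, 0.1772]
tcp_rot: [3.142, 0.0, -0.293]
force: [-3.6, 2.3, 5.0]
grip_width: 0.219
```

Run:
```python
from h import *
s=r.state();print(s['tcp_pos'],w2n(s['tcp_pos']),s['force'],s['tcp_rot'],s['grip_width'],s['time_s'])
c=cam('wrist','w11')
c=cam('scene');W=pts(c);cv2.imwrite('pics/s11.png',cv2.resize(c['image'][100:240,180:320],None,fx=4.2,fy=4.2))
```

```text
[ 0.56205993 -0.06297398  0.17718787] [[  0.33315287  53.73106268 153.1878735 ]] [-3.58791235  2.28344843  5.00162564] [ 3.14150422e+00  1.65679473e-04 -2.92893060e-01] 0.2188366077994287 14.4667
```

View pics/s11.png

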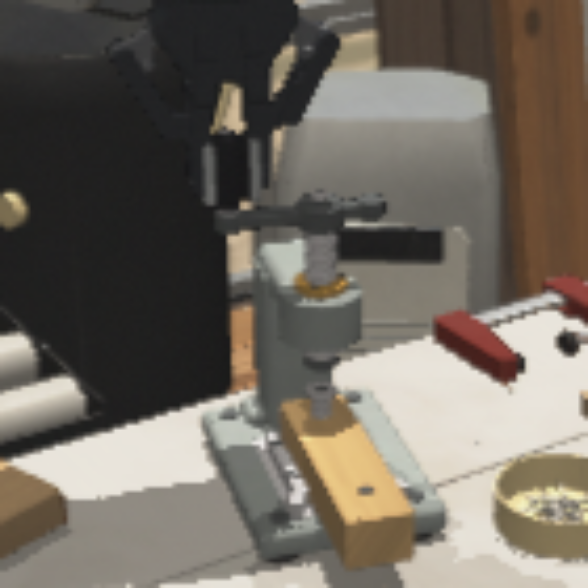

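View pics/w11.png

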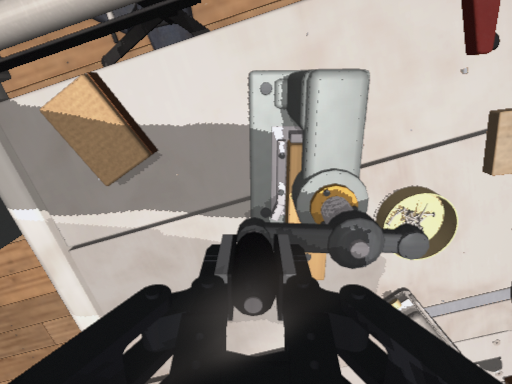

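The grip is held (opening 0.22, about 19 mm) above the crank arm. I generate the circle increments in tool axes.

```bash
cat > circ.py <<'E'
import sys,numpy as np
def rows(t0,steps,R=55.0):
    out=[];t=t0
    for d in steps:
        n=t+d
        out.append([round(-R*(np.cos(n)-np.cos(t)),1)+0.0,round(-R*(np.sin(n)-np.sin(t)),1)+0.0,round(3.18*d,2)]);t=n
    a=np.array(out).sum(0); e=np.array([-R*(np.cos(t)-np.cos(t0)),-R*(np.sin(t)-np.sin(t0)),0])
    print(t,out,'err',(a-e)[:2].round(2))
rows(float(sys.argv[1]),eval(sys.argv[2]))
E
cat > st.py <<'E'
from h import *
import sys
s=r.state();p=w2n(s['tcp_pos'])[0];f=s['force']
fx=f[0]*np.cos(PSI)+f[1]*np.sin(PSI);fy=-f[0]*np.sin(PSI)+f[1]*np.cos(PSI)
th=np.arctan2(p[0],p[1]);tc=float(sys.argv[1]) if len(sys.argv)>1 else th
tx,ty=np.cos(tc),-np.sin(tc)  # tangent (clockwise) 
print('t',s['time_s'],'nest',p.round(1),'ang',th.round(3),'R',np.hypot(p[0],p[1]).round(1),'Ftan',round(fx*tx+fy*ty,2),'Frad(out)',round(fx*np.sin(tc)+fy*np.cos(tc),2),'Fz',f[2].round(1),'w',s['grip_width'].round(3))
E
python3 circ.py 0 '[.1,.15]+[.2]*7+[.1]'; python3 st.py 0
```

```text
1.75 [[np.float64(0.3), np.float64(-5.5), 0.32], [np.float64(1.4), np.float64(-8.1), 0.48], [np.float64(3.8), np.float64(-10.3), 0.64], [np.float64(5.7), np.float64(-9.4), 0.64], [np.float64(7.5), np.float64(-8.0), 0.64], [np.float64(8.9), np.float64(-6.4), 0.64], [np.float64(10.0), np.float64(-4.5), 0.64], [np.float64(10.7), np.float64(-2.4), 0.64], [np.float64(11.0), np.float64(-0.2), 0.64], [np.float64(5.5), np.float64(0.7), 0.32]] err [-0.    0.02]Traceback (most recent call last):
  File "st.py", line 7, in <module>
    print('t',s['time_s'],'nest',p.round(1),'ang',th.round(3),'R',np.hypot(p[0],p[1]).round(1),'Ftan',round(fx*tx+fy*ty,2),'Frad(out)',round(fx*np.sin(tc)+fy*np.cos(tc),2),'Fz',f[2].round(1),'w',s['grip_width'].round(3))
                                                                                                                                                                                                   ^^^^^^^^^^^^^^^^^^^^^
AttributeError: 'float' object has no attribute 'round'
```

Request:
apply_moves(
  rotation=[
    [0, 0, 0],
    [0, 0, 0],
    [0, 0, 0],
    [0, 0, 0],
    [0, 0, 0],
    [0, 0, 0],
    [0, 0, 0],
    [0, 0, 0],
    [0, 0, 0],
    [0, 0, 0],
  ],
  delta_pos=[
    [-0.4, -5.5, 0.32],
    [1.4, -8.1, 0.48],
    [3.8, -10.3, 0.64],
    [5.7, -9.4, 0.64],
    [7.5, -8.0, 0.64],
    [8.9, -6.4, 0.64],
    [10.0, -4.5, 0.64],
    [10.7, -2.4, 0.64],
    [11.0, -0.2, 0.64],
    [5.5, 0.7, 0.32],
  ],
  jaw=[1, 1, 1, 1, 1, 1, 1, 1, 1, 1],
)

```text
time_s: 15.4
tcp_pos: [0.6403, -0.0301, 0.1705]
tcp_rot: [3.139, 0.001, -0.293]
force: [-2.8, -5.4, 0.6]
grip_width: 0.222
```

```bash
sed -i "s/s\['grip_width'\].round(3)/round(float(s['grip_width']),3)/" st.py; sed -i "s/print(t,out/print(round(t,3),[[float(x) for x in o] for o in out]/" circ.py; python3 st.py 1.75;python3 st.py
python3 - <<'E'
from h import *
c=cam('wrist','w12')
c=cam('scene');cv2.imwrite('pics/s12.png',cv2.resize(c['image'][100:240,180:320],None,fx=4.2,fy=4.2))
c=cam('top');cv2.imwrite('pics/t12.png',cv2.resize(c['image'][120:240,160:330],None,fx=4.5,fy=4.5))
E
```

```text
t 15.4 nest [ 54.  -12.  146.5] ang 1.789 R 55.4 Ftan -0.04 Frad(out) -6.07 Fz 0.6 w 0.222
t 15.4 nest [ 54.  -12.  146.5] ang 1.789 R 55.4 Ftan 0.2 Frad(out) -6.06 Fz 0.6 w 0.222
```

View pics/s12.png

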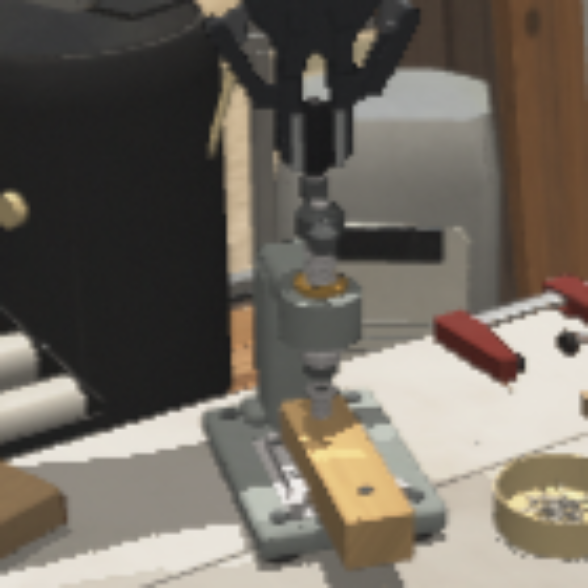

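View pics/w12.png

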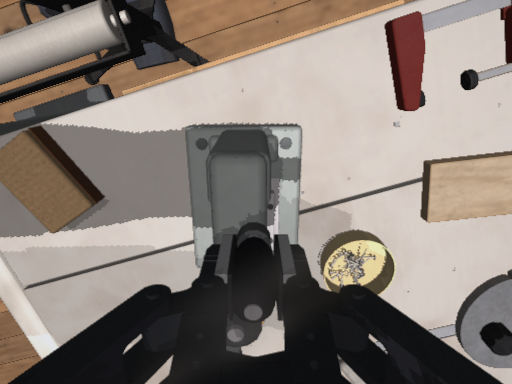

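The crank turned with the grip still held. There is about 6 N of inward radial force, so I trim the centre by 0.8 mm and continue. Pressing cannot begin before 5 rad.

```bash
python3 circ.py 1.75 '[.25]+[.32]*8+[.2]'
```

```text
4.76 [[13.1, 4.1, 0.8], [14.6, 9.7, 1.02], [10.8, 13.8, 1.02], [5.9, 16.5, 1.02], [0.4, 17.5, 1.02], [-5.2, 16.8, 1.02], [-10.2, 14.3, 1.02], [-14.1, 10.4, 1.02], [-16.7, 5.4, 1.02], [-11.0, 0.6, 0.64]] err [0.02 0.04]
```

Request:
apply_moves(
  rotation=[
    [0, 0, 0],
    [0, 0, 0],
    [0, 0, 0],
    [0, 0, 0],
    [0, 0, 0],
    [0, 0, 0],
    [0, 0, 0],
    [0, 0, 0],
    [0, 0, 0],
    [0, 0, 0],
  ],
  delta_pos=[
    [13.1, 4.9, 0.8],
    [14.6, 9.7, 1.02],
    [10.8, 13.8, 1.02],
    [5.9, 16.5, 1.02],
    [0.4, 17.5, 1.02],
    [-5.2, 16.8, 1.02],
    [-10.2, 14.3, 1.02],
    [-14.1, 10.4, 1.02],
    [-16.7, 5.4, 1.02],
    [-11.0, 0.6, 0.64],
  ],
  jaw=[1, 1, 1, 1, 1, 1, 1, 1, 1, 1],
)

```text
time_s: 16.38
tcp_pos: [0.5955, -0.1323, 0.1621]
tcp_rot: [3.141, -0.002, -0.294]
force: [0.9, -1.8, 1.4]
grip_width: 0.221
```

```bash
python3 st.py 4.76
python3 - <<'E'
from h import *
c=cam('top');W=pts(c);z=W[...,2]
c=cam('scene');cv2.imwrite('pics/s13.png',cv2.resize(c['image'][130:230,210:310],None,fx=6,fy=6))
E
python3 circ.py 4.76 '[.1]*10'
```

```text
t 16.3833 nest [-56.7   2.  138.1] ang -1.536 R 56.8 Ftan -1.45 Frad(out) 1.45 Fz 1.4 w 0.221
5.76 [[-5.5, -0.5, 0.32], [-5.4, -1.1, 0.32], [-5.3, -1.6, 0.32], [-5.1, -2.1, 0.32], [-4.8, -2.6, 0.32], [-4.5, -3.1, 0.32], [-4.2, -3.5, 0.32], [-3.8, -3.9, 0.32], [-3.4, -4.3, 0.32], [-3.0, -4.6, 0.32]] err [0.03 0.16]
```

View pics/s13.png

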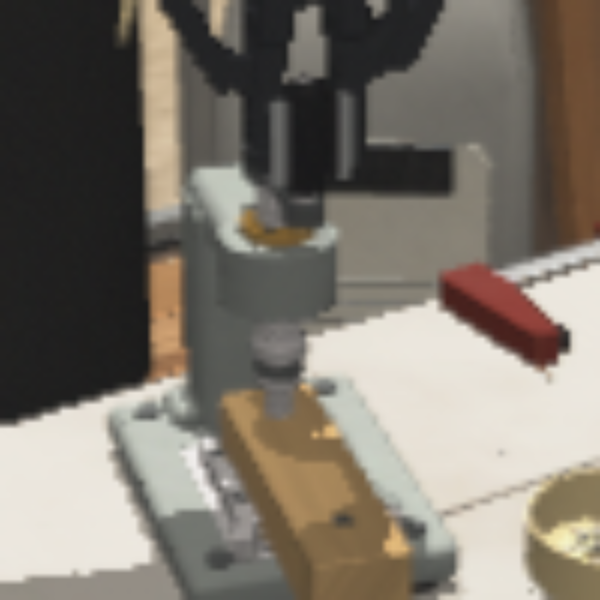

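The button is almost on the insert (dark edge at (278,365)). I go on in moderate steps and watch for pressing to begin.

Request:
apply_moves(
  rotation=[
    [0, 0, 0],
    [0, 0, 0],
    [0, 0, 0],
    [0, 0, 0],
    [0, 0, 0],
    [0, 0, 0],
    [0, 0, 0],
    [0, 0, 0],
    [0, 0, 0],
    [0, 0, 0],
  ],
  delta_pos=[
    [-5.5, -0.5, 0.32],
    [-5.4, -1.1, 0.32],
    [-5.3, -1.6, 0.32],
    [-5.1, -2.1, 0.32],
    [-4.8, -2.6, 0.32],
    [-4.5, -3.1, 0.32],
    [-4.2, -3.5, 0.32],
    [-3.8, -3.9, 0.32],
    [-3.4, -4.3, 0.32],
    [-3.0, -4.7, 0.32],
  ],
  jaw=[1, 1, 1, 1, 1, 1, 1, 1, 1, 1],
)

```text
time_s: 17.32
tcp_pos: [0.5606, -0.0922, 0.1591]
tcp_rot: [3.14, -0.0, -0.293]
force: [-5.3, -3.7, 6.8]
grip_width: 0.215
```

```bash
python3 st.py 5.76; python3 circ.py 5.76 '[.15]*10'
python3 - <<'E'
from h import *
c=cam('scene');cv2.imwrite('pics/s14.png',cv2.resize(c['image'][130:230,210:310],None,fx=6,fy=6))
E
```

```text
t 17.3167 nest [-28.2  46.9 135.1] ang -0.541 R 54.7 Ftan -2.35 Frad(out) 6.02 Fz 6.8 w 0.215
7.26 [[-3.6, -7.4, 0.48], [-2.4, -7.9, 0.48], [-1.2, -8.2, 0.48], [0.0, -8.2, 0.48], [1.2, -8.1, 0.48], [2.5, -7.9, 0.48], [3.6, -7.4, 0.48], [4.7, -6.8, 0.48], [5.6, -6.0, 0.48], [6.5, -5.1, 0.48]] err [0.04 0.06]
```

View pics/s14.png

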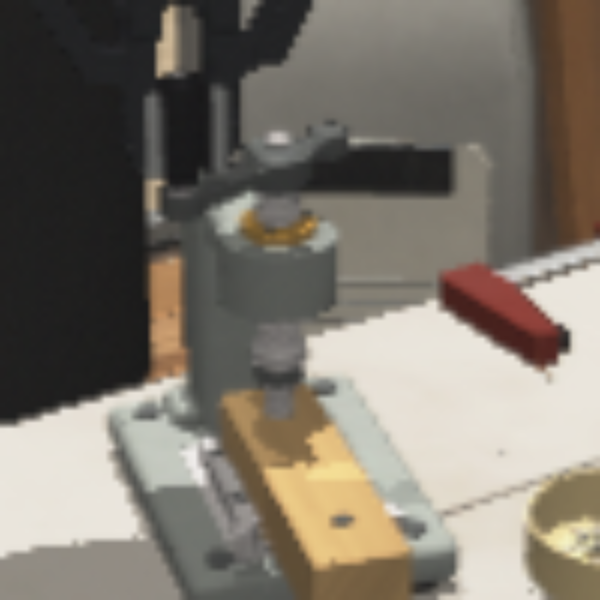

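Request:
apply_moves(
  rotation=[
    [0, 0, 0],
    [0, 0, 0],
    [0, 0, 0],
    [0, 0, 0],
    [0, 0, 0],
    [0, 0, 0],
    [0, 0, 0],
    [0, 0, 0],
    [0, 0, 0],
    [0, 0, 0],
  ],
  delta_pos=[
    [-4.3, -7.4, 0.0],
    [-2.4, -7.9, 0.4],
    [-1.2, -8.2, 0.48],
    [0.0, -8.2, 0.48],
    [1.2, -8.1, 0.48],
    [2.5, -7.9, 0.48],
    [3.6, -7.4, 0.48],
    [4.7, -6.8, 0.48],
    [5.6, -6.0, 0.48],
    [6.5, -5.1, 0.48],
  ],
  jaw=[1, 1, 1, 1, 1, 1, 1, 1, 1, 1],
)

```text
time_s: 18.2
tcp_pos: [0.5972, -0.0266, 0.1536]
tcp_rot: [3.14, 0.001, -0.293]
force: [-0.2, -5.7, -4.2]
grip_width: 0.217
```

```bash
python3 st.py 7.26; python3 circ.py 7.26 '[.15]*10'
python3 - <<'E'
from h import *
c=cam('scene');cv2.imwrite('pics/s15.png',cv2.resize(c['image'][130:230,210:310],None,fx=6,fy=6))
E
```

```text
t 18.2 nest [ 45.1  30.3 129.6] ang 0.979 R 54.4 Ftan -1.91 Frad(out) -5.4 Fz -4.2 w 0.217
8.76 [[7.2, -4.1, 0.48], [7.7, -3.0, 0.48], [8.0, -1.8, 0.48], [8.2, -0.6, 0.48], [8.2, 0.7, 0.48], [8.0, 1.9, 0.48], [7.7, 3.1, 0.48], [7.1, 4.2, 0.48], [6.4, 5.2, 0.48], [5.6, 6.1, 0.48]] err [0.03 0.05]
```

View pics/s15.png

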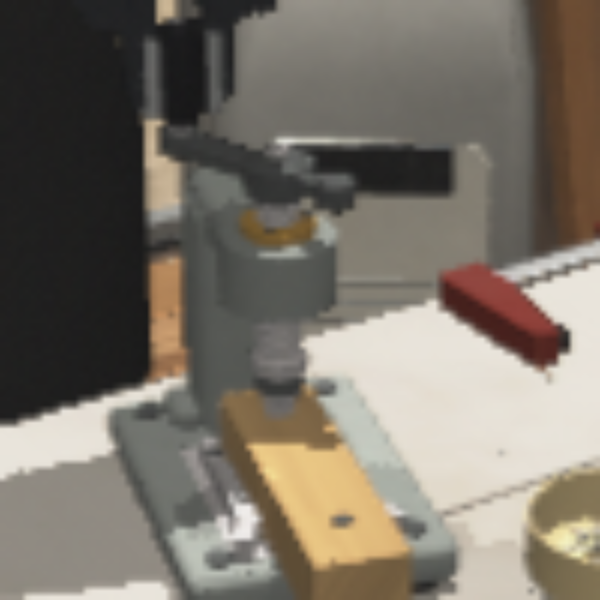

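Pressing is under way. The ram button is on the insert and the insert is visibly lower. Home can't come before 10 rad, so I continue to 8.76 with a small trim of the centre.

Request:
apply_moves(
  rotation=[
    [0, 0, 0],
    [0, 0, 0],
    [0, 0, 0],
    [0, 0, 0],
    [0, 0, 0],
    [0, 0, 0],
    [0, 0, 0],
    [0, 0, 0],
    [0, 0, 0],
    [0, 0, 0],
  ],
  delta_pos=[
    [7.2, -3.4, 0.7],
    [7.7, -3.0, 0.48],
    [8.0, -1.8, 0.48],
    [8.2, -0.6, 0.48],
    [8.2, 0.7, 0.48],
    [8.0, 1.9, 0.48],
    [7.7, 3.1, 0.48],
    [7.1, 4.2, 0.48],
    [6.4, 5.2, 0.48],
    [5.6, 6.1, 0.48],
  ],
  jaw=[1, 1, 1, 1, 1, 1, 1, 1, 1, 1],
)

```text
time_s: 19.08
tcp_pos: [0.665, -0.0604, 0.1492]
tcp_rot: [-3.141, 0.0, -0.293]
force: [-1.6, 2.6, -0.0]
grip_width: 0.219
```

```bash
python3 st.py 8.76; python3 circ.py 8.76 '[.1]*9+[0.0]'
python3 - <<'E'
from h import *
c=cam('scene');cv2.imwrite('pics/s16.png',cv2.resize(c['image'][130:230,210:310],None,fx=6,fy=6))
W=pts(c)
q=w2n(W[130:230,210:310].reshape(-1,3));k=(np.hypot(q[:,0],q[:,1])<14)&(q[:,2]>30)&(q[:,2]<90);q=q[k]
h,_=np.histogram(q[:,2],np.arange(30,90,3));
for lo in range(30,90,3):
    m=(q[:,2]>lo)&(q[:,2]<lo+3)
    if m.any(): print(lo,m.sum(),'y',q[m,1].min().round(1),q[m,1].max().round(1),'x',q[m,0].min().round(1))
E
```

```text
t 19.0833 nest [ 31.9 -44.2 125.2] ang 2.517 R 54.5 Ftan -3.04 Frad(out) -0.5 Fz -0.0 w 0.219
9.66 [[3.2, 4.5, 0.32], [2.7, 4.8, 0.32], [2.2, 5.0, 0.32], [1.7, 5.2, 0.32], [1.2, 5.4, 0.32], [0.6, 5.5, 0.32], [0.1, 5.5, 0.32], [-0.5, 5.5, 0.32], [-1.0, 5.4, 0.32], [0.0, 0.0, 0.0]] err [0.   0.05]
30 12 y -10.3 12.3 x -11.0
33 16 y -12.1 10.4 x -12.9
36 1 y 2.3 2.3 x -7.2
39 6 y -5.6 9.2 x -12.1
42 7 y -3.8 9.8 x -12.7
45 13 y -9.9 12.0 x -13.8
51 9 y -7.8 12.5 x -13.0
54 8 y -8.3 10.8 x -13.7
57 9 y -10.0 11.2 x -13.4
60 11 y -6.4 8.8 x -12.2
63 6 y -2.9 9.3 x -10.1
66 7 y -5.5 8.9 x -9.9
69 6 y -6.5 4.5 x -12.6
72 8 y -7.4 9.7 x -10.3
75 9 y -6.2 10.1 x -12.2
78 3 y -2.8 7.2 x -9.5
81 2 y 0.8 3.5 x -12.8
```

View pics/s16.png

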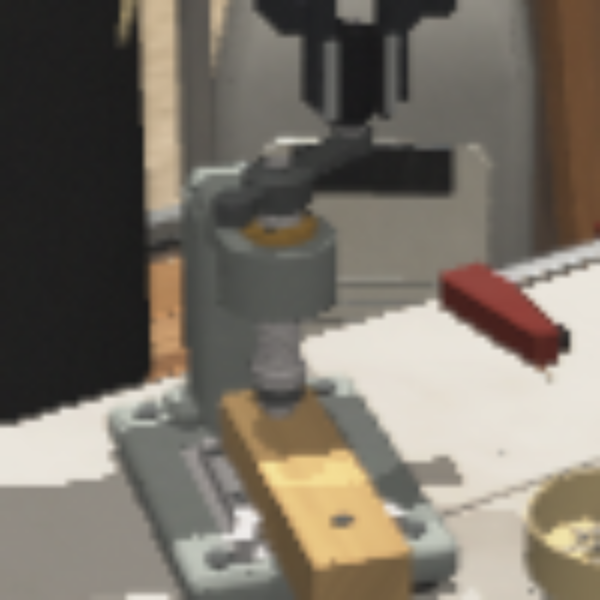

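The forces look good now: tangential -3.0 N (pressing), radial and vertical about 0. I continue to 9.66, still below the earliest possible home.

Request:
apply_moves(
  rotation=[
    [0, 0, 0],
    [0, 0, 0],
    [0, 0, 0],
    [0, 0, 0],
    [0, 0, 0],
    [0, 0, 0],
    [0, 0, 0],
    [0, 0, 0],
    [0, 0, 0],
    [0, 0, 0],
  ],
  delta_pos=[
    [3.2, 4.5, 0.32],
    [2.7, 4.8, 0.32],
    [2.2, 5.0, 0.32],
    [1.7, 5.2, 0.32],
    [1.2, 5.4, 0.32],
    [0.6, 5.5, 0.32],
    [0.1, 5.5, 0.32],
    [-0.5, 5.5, 0.32],
    [-1.0, 5.4, 0.32],
    [0.0, 0.0, 0.0],
  ],
  jaw=[1, 1, 1, 1, 1, 1, 1, 1, 1, 1],
)

```text
time_s: 19.97
tcp_pos: [0.6603, -0.1092, 0.1465]
tcp_rot: [3.141, -0.0, -0.294]
force: [2.0, 0.7, -0.3]
grip_width: 0.22
```

```bash
python3 st.py 9.66;python3 circ.py 9.66 '[.03]*8+[0,0]'
python3 - <<'E'
from h import *
c=cam('scene');cv2.imwrite('pics/s17.png',cv2.resize(c['image'][170:220,230:290],None,fx=10,fy=10,interpolation=cv2.INTER_CUBIC))
E
```

```text
t 19.9667 nest [-16.2 -53.6 122.5] ang -2.847 R 56.0 Ftan -1.61 Frad(out) 1.36 Fz -0.3 w 0.22
9.9 [[-0.4, 1.6, 0.1], [-0.5, 1.6, 0.1], [-0.5, 1.6, 0.1], [-0.6, 1.6, 0.1], [-0.6, 1.5, 0.1], [-0.6, 1.5, 0.1], [-0.7, 1.5, 0.1], [-0.7, 1.5, 0.1], [0.0, 0.0, 0.0], [0.0, 0.0, 0.0]] err [-0.02  0.05]
```

View pics/s17.png

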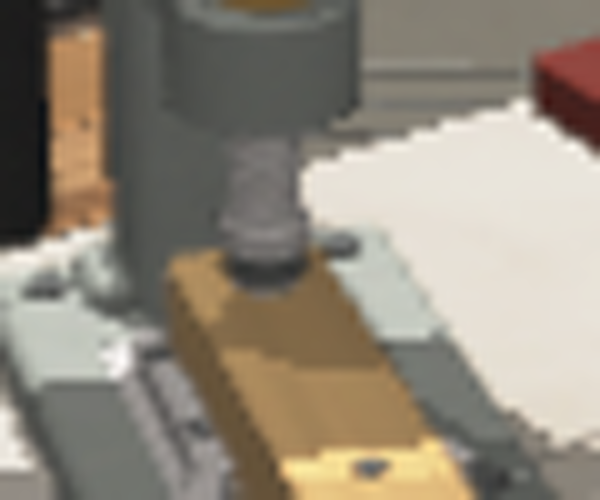

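The flange looks close to the wood. I creep to 9.9 and end the call while still moving, so that the force reading counts.

Request:
apply_moves(
  rotation=[
    [0, 0, 0],
    [0, 0, 0],
    [0, 0, 0],
    [0, 0, 0],
    [0, 0, 0],
    [0, 0, 0],
    [0, 0, 0],
    [0, 0, 0],
    [0, 0, 0],
    [0, 0, 0],
  ],
  delta_pos=[
    [0, 0, 0],
    [0, 0, 0],
    [-0.4, 1.6, 0.1],
    [-0.5, 1.6, 0.1],
    [-0.5, 1.6, 0.1],
    [-0.6, 1.6, 0.1],
    [-0.6, 1.5, 0.1],
    [-0.6, 1.5, 0.1],
    [-0.7, 1.5, 0.1],
    [-0.7, 1.5, 0.1],
  ],
  jaw=[1, 1, 1, 1, 1, 1, 1, 1, 1, 1],
)

```text
time_s: 20.85
tcp_pos: [0.6527, -0.1188, 0.1458]
tcp_rot: [3.141, -0.0, -0.293]
force: [3.2, -0.4, 0.1]
grip_width: 0.218
```

```bash
python3 st.py 9.9;python3 circ.py 9.9 '[0,0,0,0,0]+[.02]*5'
python3 - <<'E'
from h import *
c=cam('scene');cv2.imwrite('pics/s18.png',cv2.resize(c['image'][170:220,230:290],None,fx=10,fy=10,interpolation=cv2.INTER_CUBIC))
E
python3 st.py 9.9
```

```text
t 20.85 nest [-27.6 -49.  121.8] ang -2.628 R 56.2 Ftan -1.93 Frad(out) 2.62 Fz 0.1 w 0.218
10.0 [[0.0, 0.0, 0.0], [0.0, 0.0, 0.0], [0.0, 0.0, 0.0], [0.0, 0.0, 0.0], [0.0, 0.0, 0.0], [-0.5, 1.0, 0.06], [-0.5, 1.0, 0.06], [-0.6, 1.0, 0.06], [-0.6, 0.9, 0.06], [-0.6, 0.9, 0.06]] err [-0.04  0.04]
t 20.9 nest [-27.8 -48.9 121.8] ang -2.624 R 56.2 Ftan -1.45 Frad(out) 2.98 Fz 1.4 w 0.218
```

View pics/s18.png

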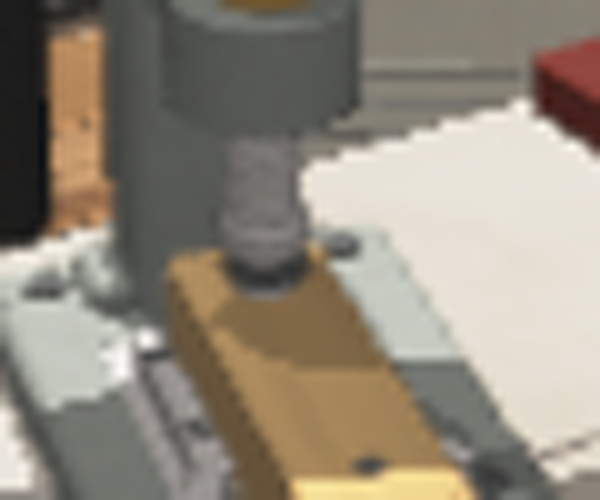

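The flange is now very near the wood and there is no stiffening yet. From here each call covers at most 5 mm of arc, which adds at most 3.5 N even once home.

```bash
for t in 9.9 9.99 10.08; do python3 circ.py $t '[.009]*10'; done
```

```text
9.99 [[-0.2, 0.4, 0.03], [-0.2, 0.4, 0.03], [-0.2, 0.4, 0.03], [-0.2, 0.4, 0.03], [-0.2, 0.4, 0.03], [-0.2, 0.4, 0.03], [-0.3, 0.4, 0.03], [-0.3, 0.4, 0.03], [-0.3, 0.4, 0.03], [-0.3, 0.4, 0.03]] err [ 0.06 -0.29]
10.08 [[-0.3, 0.4, 0.03], [-0.3, 0.4, 0.03], [-0.3, 0.4, 0.03], [-0.3, 0.4, 0.03], [-0.3, 0.4, 0.03], [-0.3, 0.4, 0.03], [-0.3, 0.4, 0.03], [-0.3, 0.4, 0.03], [-0.3, 0.4, 0.03], [-0.3, 0.4, 0.03]] err [-0.16 -0.06]
10.17 [[-0.3, 0.4, 0.03], [-0.3, 0.4, 0.03], [-0.3, 0.4, 0.03], [-0.3, 0.4, 0.03], [-0.3, 0.4, 0.03], [-0.3, 0.4, 0.03], [-0.3, 0.4, 0.03], [-0.3, 0.4, 0.03], [-0.3, 0.4, 0.03], [-0.3, 0.4, 0.03]] err [0.19 0.22]
```

Request:
apply_moves(
  rotation=[
    [0, 0, 0],
    [0, 0, 0],
    [0, 0, 0],
    [0, 0, 0],
    [0, 0, 0],
    [0, 0, 0],
    [0, 0, 0],
    [0, 0, 0],
    [0, 0, 0],
    [0, 0, 0],
  ],
  delta_pos=[
    [-0.2, 0.4, 0.03],
    [-0.2, 0.4, 0.03],
    [-0.2, 0.5, 0.03],
    [-0.2, 0.4, 0.03],
    [-0.2, 0.4, 0.03],
    [-0.2, 0.5, 0.03],
    [-0.3, 0.4, 0.03],
    [-0.3, 0.4, 0.03],
    [-0.3, 0.4, 0.03],
    [-0.3, 0.4, 0.03],
  ],
  jaw=[1, 1, 1, 1, 1, 1, 1, 1, 1, 1],
)

```text
time_s: 21.73
tcp_pos: [0.6492, -0.122, 0.1455]
tcp_rot: [3.141, -0.0, -0.293]
force: [3.8, -1.2, 2.7]
grip_width: 0.218
```

```bash
python3 st.py 9.99
```

```text
t 21.7333 nest [-31.7 -46.6 121.5] ang -2.545 R 56.3 Ftan -2.07 Frad(out) 3.46 Fz 2.7 w 0.218
```

Request:
apply_moves(
  rotation=[
    [0, 0, 0],
    [0, 0, 0],
    [0, 0, 0],
    [0, 0, 0],
    [0, 0, 0],
    [0, 0, 0],
    [0, 0, 0],
    [0, 0, 0],
    [0, 0, 0],
    [0, 0, 0],
  ],
  delta_pos=[
    [0.1, 0.6, 0],
    [-0.3, 0.4, 0],
    [-0.3, 0.4, 0],
    [-0.3, 0.4, 0.03],
    [-0.3, 0.4, 0.03],
    [-0.3, 0.4, 0.03],
    [-0.3, 0.4, 0.03],
    [-0.3, 0.4, 0.03],
    [-0.3, 0.4, 0.03],
    [-0.2, 0.4, 0.03],
  ],
  jaw=[1, 1, 1, 1, 1, 1, 1, 1, 1, 1],
)

```text
time_s: 22.57
tcp_pos: [0.6455, -0.1252, 0.1451]
tcp_rot: [3.141, -0.0, -0.293]
force: [2.8, -2.2, 3.1]
grip_width: 0.218
```

```bash
python3 st.py 10.08;for t in 10.08 10.17; do python3 circ.py $t '[.018]*5'; done;python3 - <<'E'
from h import *
c=cam('scene');cv2.imwrite('pics/s19.png',cv2.resize(c['image'][170:220,230:290],None,fx=10,fy=10,interpolation=cv2.INTER_CUBIC))
E
```

```text
t 22.5667 nest [-35.8 -43.9 121.1] ang -2.458 R 56.6 Ftan -0.93 Frad(out) 3.43 Fz 3.1 w 0.218
10.17 [[-0.6, 0.8, 0.06], [-0.6, 0.8, 0.06], [-0.6, 0.8, 0.06], [-0.7, 0.7, 0.06], [-0.7, 0.7, 0.06]] err [-0.01  0.02]
10.26 [[-0.7, 0.7, 0.06], [-0.7, 0.7, 0.06], [-0.7, 0.7, 0.06], [-0.7, 0.7, 0.06], [-0.7, 0.7, 0.06]] err [0.02 0.02]
```

View pics/s19.png

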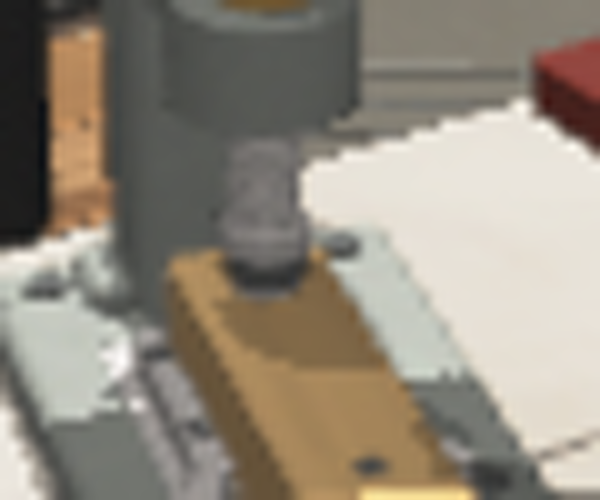

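```bash
cat > fav.py <<'E'
from h import *
import sys
tc=float(sys.argv[1]);F=[]
for k in range(4):
    s=r.state();F.append(s['force'])
    if k<3: imaging.camera('scene')
F=np.array(F);fx=F[:,0]*np.cos(PSI)+F[:,1]*np.sin(PSI);fy=-F[:,0]*np.sin(PSI)+F[:,1]*np.cos(PSI)
ft=fx*np.cos(tc)-fy*np.sin(tc);fr=fx*np.sin(tc)+fy*np.cos(tc)
p=w2n(s['tcp_pos'])[0]
print('t',s['time_s'],'Ftan',ft.round(2),ft.mean().round(2),'Frad',fr.mean().round(2),'Fz',F[:,2].mean().round(1),'ang',np.arctan2(p[0],p[1]).round(3)+4*np.pi,p.round(1))
E
python3 fav.py 10.08
```

```text
t 22.7667 Ftan [-2.11 -1.98 -1.92 -1.12] -1.78 Frad 2.48 Fz 2.5 ang 10.107370614359173 [-35.7 -43.9 121.1]
```

Request:
apply_moves(
  rotation=[
    [0, 0, 0],
    [0, 0, 0],
    [0, 0, 0],
    [0, 0, 0],
    [0, 0, 0],
    [0, 0, 0],
    [0, 0, 0],
    [0, 0, 0],
    [0, 0, 0],
    [0, 0, 0],
  ],
  delta_pos=[
    [0, 0.2, -0.1],
    [0, 0, 0],
    [0, 0, 0],
    [0, 0, 0],
    [0, 0, 0],
    [-0.6, 0.8, 0.05],
    [-0.6, 0.8, 0.05],
    [-0.6, 0.8, 0.05],
    [-0.7, 0.7, 0.05],
    [-0.7, 0.7, 0.05],
  ],
  jaw=[1, 1, 1, 1, 1, 1, 1, 1, 1, 1],
)

```text
time_s: 23.6
tcp_pos: [0.6411, -0.1281, 0.1449]
tcp_rot: [3.142, 0.0, -0.293]
force: [3.1, 0.2, 0.7]
grip_width: 0.217
```

```bash
python3 fav.py 10.17
```

```text
t 23.75 Ftan [-2.76 -1.74 -2.54 -1.47] -2.13 Frad 1.82 Fz 0.6 ang 10.201370614359172 [-39.8 -40.5 120.8]
```

Baseline is about -2 N and there is no stiffening yet. Continuing.

Request:
apply_moves(
  rotation=[
    [0, 0, 0],
    [0, 0, 0],
    [0, 0, 0],
    [0, 0, 0],
    [0, 0, 0],
    [0, 0, 0],
    [0, 0, 0],
    [0, 0, 0],
    [0, 0, 0],
    [0, 0, 0],
  ],
  delta_pos=[
    [-0.7, 0.7, 0.06],
    [-0.7, 0.7, 0.06],
    [-0.7, 0.7, 0.06],
    [-0.7, 0.7, 0.06],
    [-0.7, 0.7, 0.06],
    [0, 0, 0],
    [0, 0, 0],
    [0, 0, 0],
    [0, 0, 0],
    [0, 0, 0],
  ],
  jaw=[1, 1, 1, 1, 1, 1, 1, 1, 1, 1],
)

```text
time_s: 24.58
tcp_pos: [0.6369, -0.1304, 0.1446]
tcp_rot: [3.141, 0.0, -0.293]
force: [1.8, -1.0, 0.3]
grip_width: 0.218
```

```bash
python3 fav.py 10.26; for t in 10.26 10.35 10.44 10.53; do python3 circ.py $t '[.018]*5'; done
```

```text
t 24.7333 Ftan [-1.25 -0.99 -1.47 -1.75] -1.36 Frad 0.77 Fz -0.2 ang 10.285370614359172 [-43.1 -37.1 120.6]
10.35 [[-0.7, 0.7, 0.06], [-0.8, 0.6, 0.06], [-0.8, 0.6, 0.06], [-0.8, 0.6, 0.06], [-0.8, 0.6, 0.06]] err [-0.09 -0.05]
10.44 [[-0.8, 0.6, 0.06], [-0.8, 0.6, 0.06], [-0.8, 0.6, 0.06], [-0.8, 0.5, 0.06], [-0.8, 0.5, 0.06]] err [0.08 0.  ]
10.53 [[-0.8, 0.5, 0.06], [-0.9, 0.5, 0.06], [-0.9, 0.5, 0.06], [-0.9, 0.5, 0.06], [-0.9, 0.5, 0.06]] err [-0.08  0.08]
10.62 [[-0.9, 0.4, 0.06], [-0.9, 0.4, 0.06], [-0.9, 0.4, 0.06], [-0.9, 0.4, 0.06], [-0.9, 0.4, 0.06]] err [ 0.02 -0.02]
```

Request:
apply_moves(
  rotation=[
    [0, 0, 0],
    [0, 0, 0],
    [0, 0, 0],
    [0, 0, 0],
    [0, 0, 0],
    [0, 0, 0],
    [0, 0, 0],
    [0, 0, 0],
    [0, 0, 0],
    [0, 0, 0],
  ],
  delta_pos=[
    [0, 0, 0],
    [0, 0, 0],
    [0, 0, 0],
    [0, 0, 0],
    [0, 0, 0],
    [-0.7, 0.7, 0.06],
    [-0.8, 0.6, 0.06],
    [-0.8, 0.6, 0.06],
    [-0.7, 0.7, 0.06],
    [-0.8, 0.6, 0.06],
  ],
  jaw=[1, 1, 1, 1, 1, 1, 1, 1, 1, 1],
)

```text
time_s: 25.57
tcp_pos: [0.6323, -0.1324, 0.1443]
tcp_rot: [-3.142, 0.0, -0.293]
force: [2.4, 0.8, -1.4]
grip_width: 0.218
```

```bash
python3 fav.py 10.35
```

```text
t 25.7167 Ftan [-2.56 -1.81 -1.85 -1.34] -1.89 Frad -0.17 Fz -2.3 ang 10.374370614359172 [-46.4 -33.2 120.3]
```

Request:
apply_moves(
  rotation=[
    [0, 0, 0],
    [0, 0, 0],
    [0, 0, 0],
    [0, 0, 0],
    [0, 0, 0],
    [0, 0, 0],
    [0, 0, 0],
    [0, 0, 0],
    [0, 0, 0],
    [0, 0, 0],
  ],
  delta_pos=[
    [0, 0, 0.2],
    [0, 0, 0],
    [0, 0, 0],
    [0, 0, 0],
    [0, 0, 0],
    [-0.8, 0.6, 0.06],
    [-0.8, 0.6, 0.06],
    [-0.8, 0.6, 0.06],
    [-0.8, 0.5, 0.06],
    [-0.9, 0.5, 0.06],
  ],
  jaw=[1, 1, 1, 1, 1, 1, 1, 1, 1, 1],
)

```text
time_s: 26.55
tcp_pos: [0.6278, -0.1339, 0.144]
tcp_rot: [-3.142, -0.001, -0.293]
force: [2.4, 1.3, -1.0]
grip_width: 0.217
```

```bash
python3 fav.py 10.44;python3 - <<'E'
from h import *
c=cam('scene');cv2.imwrite('pics/s20.png',cv2.resize(c['image'][170:220,230:290],None,fx=10,fy=10,interpolation=cv2.INTER_CUBIC))
E
```

```text
t 26.7 Ftan [-2.67 -4.14 -3.35 -2.94] -3.28 Frad 0.15 Fz -1.4 ang 10.457370614359172 [-49.2 -29.4 120. ]
```

View pics/s20.png

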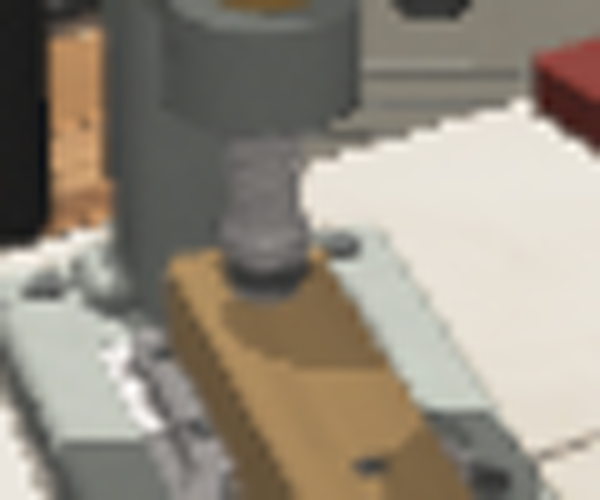

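The tangential average has risen to -3.3 N, which is possibly the start of stiffening. I halve the step to 2.5 mm of arc.

Request:
apply_moves(
  rotation=[
    [0, 0, 0],
    [0, 0, 0],
    [0, 0, 0],
    [0, 0, 0],
    [0, 0, 0],
    [0, 0, 0],
    [0, 0, 0],
    [0, 0, 0],
    [0, 0, 0],
    [0, 0, 0],
  ],
  delta_pos=[
    [-0.4, 0.3, 0.04],
    [-0.4, 0.3, 0.04],
    [-0.4, 0.2, 0.04],
    [-0.5, 0.3, 0.04],
    [-0.4, 0.2, 0.04],
    [0, 0, 0],
    [0, 0, 0],
    [0, 0, 0],
    [0, 0, 0],
    [0, 0, 0],
  ],
  jaw=[1, 1, 1, 1, 1, 1, 1, 1, 1, 1],
)

```text
time_s: 27.58
tcp_pos: [0.6254, -0.1346, 0.1439]
tcp_rot: [3.141, -0.0, -0.293]
force: [3.5, 0.1, 0.9]
grip_width: 0.217
```

```bash
python3 fav.py 10.485
```

```text
t 27.7333 Ftan [-3.38 -3.33 -3.51 -3.5 ] -3.43 Frad 0.78 Fz 1.4 ang 10.500370614359174 [-50.5 -27.3 119.8]
```

Request:
apply_moves(
  rotation=[
    [0, 0, 0],
    [0, 0, 0],
    [0, 0, 0],
    [0, 0, 0],
    [0, 0, 0],
    [0, 0, 0],
    [0, 0, 0],
    [0, 0, 0],
    [0, 0, 0],
    [0, 0, 0],
  ],
  delta_pos=[
    [0, 0, -0.1],
    [0, 0, 0],
    [0, 0, 0],
    [0, 0, 0],
    [0, 0, 0],
    [-0.4, 0.3, 0.03],
    [-0.5, 0.2, 0.03],
    [-0.4, 0.2, 0.03],
    [-0.5, 0.2, 0.03],
    [-0.5, 0.2, 0.03],
  ],
  jaw=[1, 1, 1, 1, 1, 1, 1, 1, 1, 1],
)

```text
time_s: 28.57
tcp_pos: [0.6228, -0.135, 0.1437]
tcp_rot: [3.141, -0.0, -0.293]
force: [4.5, -1.3, 1.0]
grip_width: 0.219
```

```bash
python3 fav.py 10.53;python3 fav.py 10.53
```

```text
t 28.7167 Ftan [-4.16 -4.92 -4.83 -5.14] -4.76 Frad 1.34 Fz 1.6 ang 10.545370614359172 [-51.6 -24.9 119.7]
t 28.8667 Ftan [-5.14 -4.83 -4.56 -5.  ] -4.88 Frad 1.55 Fz 2.5 ang 10.544370614359172 [-51.5 -25.  119.8]
```

Firmly stiff: -4.9 N, with a slope of about 0.6 N/mm, which is the home stiffness. One last 1 mm nudge should put it in the 5–6 N band.

Request:
apply_moves(
  rotation=[
    [0, 0, 0],
    [0, 0, 0],
    [0, 0, 0],
    [0, 0, 0],
    [0, 0, 0],
    [0, 0, 0],
    [0, 0, 0],
    [0, 0, 0],
    [0, 0, 0],
    [0, 0, 0],
  ],
  delta_pos=[
    [0, 0, 0],
    [0, 0, 0],
    [0, 0, 0],
    [0, 0, 0],
    [0, 0, 0],
    [0, 0, 0],
    [0, 0, 0],
    [-0.4, 0.1, 0],
    [-0.3, 0.1, 0],
    [-0.3, 0.2, 0],
  ],
  jaw=[1, 1, 1, 1, 1, 1, 1, 1, 1, 1],
)

```text
time_s: 29.7
tcp_pos: [0.6218, -0.1351, 0.1437]
tcp_rot: [3.141, -0.0, -0.293]
force: [5.4, -1.6, 3.3]
grip_width: 0.214
```

```bash
python3 fav.py 10.55;python3 - <<'E'
from h import *
c=cam('scene');cv2.imwrite('pics/s21.png',cv2.resize(c['image'][170:220,230:290],None,fx=10,fy=10,interpolation=cv2.INTER_CUBIC))
E
python3 circ.py 10.55 '[-.05,-.15]+[-.25]*8'
```

```text
t 29.85 Ftan [-5.1  -5.36 -4.39 -4.31] -4.79 Frad 1.73 Fz 3.1 ang 10.562370614359173 [-51.9 -24.  119.8]
8.35 [[2.5, -1.2, -0.16], [6.9, -4.5, -0.48], [9.8, -9.6, -0.8], [7.2, -11.7, -0.8], [4.1, -13.1, -0.8], [0.7, -13.7, -0.8], [-2.7, -13.4, -0.8], [-6.0, -12.4, -0.8], [-8.8, -10.5, -0.8], [-11.2, -8.0, -0.8]] err [ 0.03 -0.1 ]
```

View pics/s21.png

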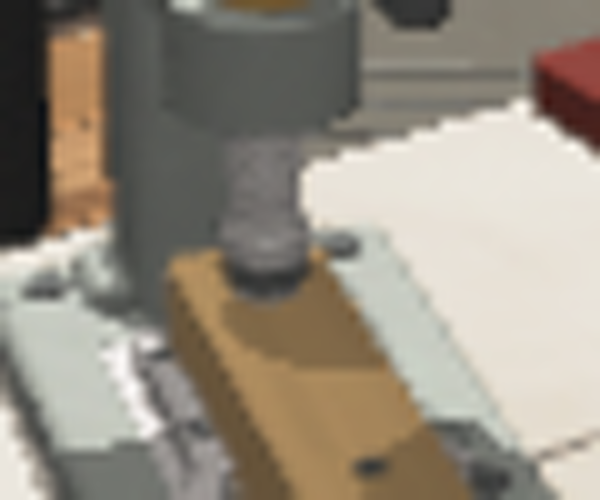

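The static average is -4.8 N with a peak of -5.4 N, so I'm at the low edge of the band. I make one more 0.7 mm nudge (about +0.5 N) for certainty, still far below 9 N, and then wind back.

Request:
apply_moves(
  rotation=[
    [0, 0, 0],
    [0, 0, 0],
    [0, 0, 0],
    [0, 0, 0],
    [0, 0, 0],
    [0, 0, 0],
    [0, 0, 0],
    [0, 0, 0],
    [0, 0, 0],
    [0, 0, 0],
  ],
  delta_pos=[
    [0, 0, -0.2],
    [0, 0, 0],
    [-0.3, 0.1, 0],
    [-0.4, 0.2, 0],
    [0, 0, 0],
    [0, 0, 0],
    [0, 0, 0],
    [0, 0, 0],
    [0, 0, 0],
    [0, 0, 0],
  ],
  jaw=[1, 1, 1, 1, 1, 1, 1, 1, 1, 1],
)

```text
time_s: 30.73
tcp_pos: [0.621, -0.1351, 0.1438]
tcp_rot: [3.142, -0.0, -0.293]
force: [6.1, -0.6, 2.7]
grip_width: 0.218
```

```bash
python3 fav.py 10.56
```

```text
t 30.8833 Ftan [-5.97 -3.9  -5.55 -5.35] -5.19 Frad 1.75 Fz 2.2 ang 10.576370614359172 [-52.2 -23.3 119.8]
```

Average -5.2 N, peak -6.0 N, so it's seated. Now I wind back one full turn.

Request:
apply_moves(
  rotation=[
    [0, 0, 0],
    [0, 0, 0],
    [0, 0, 0],
    [0, 0, 0],
    [0, 0, 0],
    [0, 0, 0],
    [0, 0, 0],
    [0, 0, 0],
    [0, 0, 0],
    [0, 0, 0],
  ],
  delta_pos=[
    [2.5, -1.2, -0.16],
    [6.9, -4.5, -0.48],
    [9.8, -9.6, -0.8],
    [7.2, -11.7, -0.8],
    [4.1, -13.1, -0.8],
    [0.7, -13.7, -0.8],
    [-2.7, -13.4, -0.8],
    [-6.0, -12.4, -0.8],
    [-8.8, -10.5, -0.8],
    [-11.2, -8.0, -0.8],
  ],
  jaw=[1, 1, 1, 1, 1, 1, 1, 1, 1, 1],
)

```text
time_s: 31.72
tcp_pos: [0.651, -0.0402, 0.1505]
tcp_rot: [-3.141, 0.001, -0.292]
force: [1.2, -0.6, -0.4]
grip_width: 0.222
```

```bash
python3 st.py 8.35; python3 circ.py 8.35 '[-.2]*10'; python3 circ.py 6.35 '[-.25]*7+[-.2,-.13,0]'
```

```text
t 31.7167 nest [ 47.4 -25.1 126.5] ang 2.058 R 53.6 Ftan 1.31 Frad(out) 0.41 Fz -0.4 w 0.222
6.35 [[-10.1, -4.2, -0.64], [-10.8, -2.1, -0.64], [-11.0, 0.0, -0.64], [-10.8, 2.2, -0.64], [-10.1, 4.3, -0.64], [-9.0, 6.2, -0.64], [-7.6, 7.9, -0.64], [-5.9, 9.3, -0.64], [-3.9, 10.3, -0.64], [-1.8, 10.8, -0.64]] err [0.05 0.  ]
4.27 [[0.8, 13.7, -0.8], [4.2, 13.1, -0.8], [7.3, 11.6, -0.8], [9.9, 9.5, -0.8], [12.0, 6.7, -0.8], [13.2, 3.6, -0.8], [13.7, 0.2, -0.8], [10.7, -2.3, -0.64], [6.6, -2.6, -0.41], [0.0, 0.0, 0.0]] err [-0.02  0.12]
```

Request:
apply_moves(
  rotation=[
    [0, 0, 0],
    [0, 0, 0],
    [0, 0, 0],
    [0, 0, 0],
    [0, 0, 0],
    [0, 0, 0],
    [0, 0, 0],
    [0, 0, 0],
    [0, 0, 0],
    [0, 0, 0],
  ],
  delta_pos=[
    [-10.1, -4.2, -0.64],
    [-10.8, -2.1, -0.64],
    [-11.0, 0.0, -0.64],
    [-10.8, 2.2, -0.64],
    [-10.1, 4.3, -0.64],
    [-9.0, 6.2, -0.64],
    [-7.6, 7.9, -0.64],
    [-5.9, 9.3, -0.64],
    [-3.9, 10.3, -0.64],
    [-1.8, 10.8, -0.64],
  ],
  jaw=[1, 1, 1, 1, 1, 1, 1, 1, 1, 1],
)

```text
time_s: 32.55
tcp_pos: [0.5604, -0.0611, 0.1564]
tcp_rot: [3.141, -0.0, -0.293]
force: [10.2, -2.0, -7.6]
grip_width: 0.217
```

```bash
python3 st.py 6.35
```

```text
t 32.55 nest [  1.7  55.8 132.4] ang 0.03 R 55.9 Ftan 1.69 Frad(out) -10.28 Fz -7.6 w 0.217
```

The radial force is -10 N here, so I trim inward by 1.2 mm and down by 0.5 mm, and finish the turn.

Request:
apply_moves(
  rotation=[
    [0, 0, 0],
    [0, 0, 0],
    [0, 0, 0],
    [0, 0, 0],
    [0, 0, 0],
    [0, 0, 0],
    [0, 0, 0],
    [0, 0, 0],
    [0, 0, 0],
    [0, 0, 0],
  ],
  delta_pos=[
    [2.0, 13.7, -0.3],
    [4.2, 13.1, -0.8],
    [7.3, 11.6, -0.8],
    [9.9, 9.5, -0.8],
    [12.0, 6.7, -0.8],
    [13.2, 3.6, -0.8],
    [13.7, 0.2, -0.8],
    [10.7, -2.3, -0.64],
    [6.6, -2.6, -0.41],
    [0.0, 0.0, 0.0],
  ],
  jaw=[1, 1, 1, 1, 1, 1, 1, 1, 1, 1],
)

```text
time_s: 33.38
tcp_pos: [0.6225, -0.1358, 0.1631]
tcp_rot: [3.141, 0.001, -0.293]
force: [0.1, -0.2, 3.8]
grip_width: 0.221
```

```bash
python3 st.py 4.27
python3 - <<'E'
from h import *
c=cam('scene');cv2.imwrite('pics/s22.png',cv2.resize(c['image'][120:240,200:320],None,fx=5,fy=5,interpolation=cv2.INTER_CUBIC))
c=cam('wrist','w22')
E
```

```text
t 33.3833 nest [-52.4 -24.8 139.1] ang -2.013 R 58.0 Ftan -0.07 Frad(out) 0.18 Fz 3.8 w 0.221
```

View pics/s22.png

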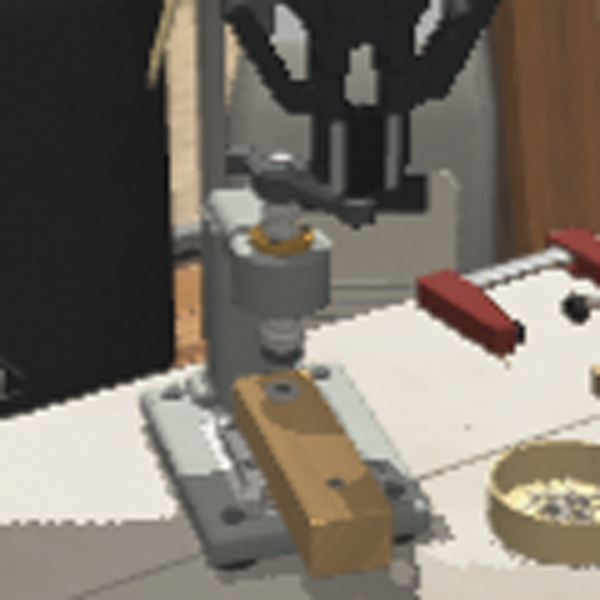

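View pics/w22.png

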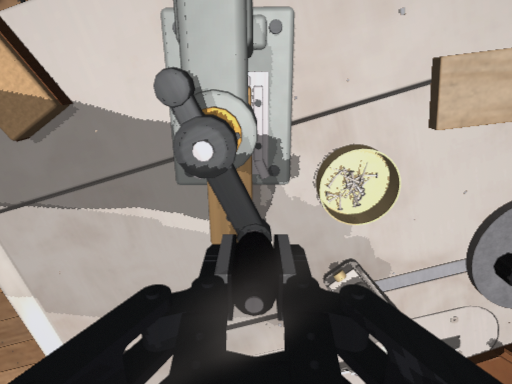

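The ram stands clear above the insert, and the flange (282,390) lies flat on the wood. The crank is back by 6.3 rad, one full turn. I release and rise.

Request:
apply_moves(
  rotation=[
    [0, 0, 0],
    [0, 0, 0],
    [0, 0, 0],
    [0, 0, 0],
    [0, 0, 0],
    [0, 0, 0],
    [0, 0, 0],
    [0, 0, 0],
    [0, 0, 0],
    [0, 0, 0],
  ],
  delta_pos=[
    [0, 0, 0],
    [0, 0, 0],
    [0, 0, 0],
    [0, 0, 0],
    [0, 0, 0],
    [0, 0, 0],
    [0, 0, -15],
    [0, 0, -25],
    [0, 0, -30],
    [0, 0, -30],
  ],
  jaw=[-1, -1, -1, -1, -1, -1, -1, -1, -1, -1],
)

```text
time_s: 34.32
tcp_pos: [0.6214, -0.1353, 0.2642]
tcp_rot: [3.142, 0.001, -0.293]
force: [1.0, -0.5, 0.5]
grip_width: 0.999
```

Request:
apply_moves(
  rotation=[
    [0, 0, 0],
    [0, 0, 0],
    [0, 0, 0],
    [0, 0, 0],
    [0, 0, 0],
    [0, 0, 0],
    [0, 0, 0],
    [0, 0, 0],
    [0, 0, 0],
    [0, 0, 0],
  ],
  delta_pos=[
    [0, 30, -10],
    [0, 35, 0],
    [0, 35, 0],
    [0, 35, 0],
    [0, 35, 0],
    [0, 20, 0],
    [0, 0, 0],
    [0, 0, 0],
    [0, 0, 0],
    [0, 0, 0],
  ],
  jaw=[-1, -1, -1, -1, -1, -1, -1, -1, -1, -1],
)

```text
time_s: 35.15
tcp_pos: [0.5675, -0.3163, 0.2737]
tcp_rot: [-3.142, -0.0, -0.292]
force: [0.6, 0.5, 0.4]
grip_width: 1.002
```

Run:
```python
from h import *
s=r.state();print(s['tcp_pos'],s['force'],s['time_s'],s['grip_width'])
c=cam('top');W=pts(c);z=W[...,2]
cv2.imwrite('pics/t23.png',cv2.resize(c['image'][120:240,160:330],None,fx=4.5,fy=4.5))
W0=np.load('W_top.npy')
for w,nm in ((W0,'before'),(W,'after')):
    zz=w[...,2];m=np.zeros(zz.shape,bool);m[130:205,165:255]=1;m&=(zz>.09)&(zz<.16)
    print(nm,'head/column',m.sum(),w2n(w[m]).mean(0).round(2))
    q=cv2.minAreaRect((w[m][:,:2]*1000).astype(np.float32));print(q)
    m=np.zeros(zz.shape,bool);m[130:205,165:255]=1;m&=(zz>.015)&(zz<.031)
    n=w2n(w[m]);a=n[(n[:,0]>20)&(n[:,0]<80)];print('edges y',np.percentile(a[:,1],[1,99]).round(1))
    a=n[(abs(n[:,1])<55)];print('front x',np.percentile(a[:,0],[0.5,1,2]).round(1))
c=cam('scene');cv2.imwrite('pics/s23.png',cv2.resize(c['image'][120:240,200:320],None,fx=5,fy=5,interpolation=cv2.INTER_CUBIC))
```

```text
[ 0.56752501 -0.31628516  0.27369355] [0.62122524 0.501455   0.43134054] 35.15 1.002489552350042
before head/column 621 [ 38.37   1.71 116.11]
((621.2008056640625, -47.7465705871582), (115.02874755859375, 49.953773498535156), 74.68575286865234)
edges y [-58.7  59.2]
front x [-74.7 -74.3 -73.4]
after head/column 571 [ 39.9    1.91 116.  ]
((622.1077270507812, -48.4286994934082), (114.31053924560547, 50.59945297241211), 73.65557861328125)
edges y [-59.   59.3]
front x [-74.4 -73.6 -72.6]
```

View pics/t23.png

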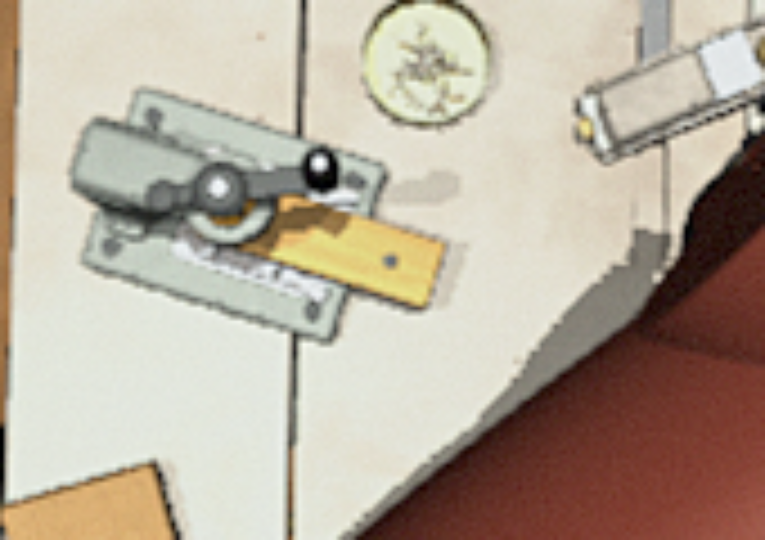

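View pics/s23.png

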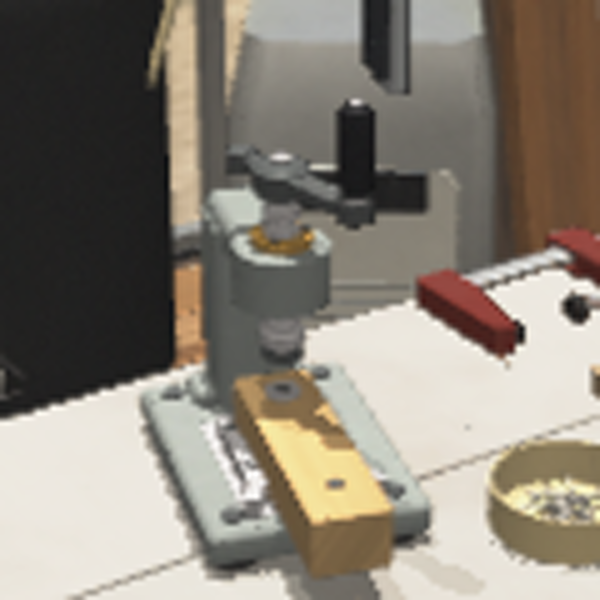

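Run:
```python
from h import *
c=cam('top');W=pts(c);z=W[...,2]
n=w2n(W.reshape(-1,3));k=(n[:,2]>25)&(n[:,2]<42)&(n[:,0]>-150)&(n[:,0]<-78)&(abs(n[:,1])<30)
q=n[k];print('rail tail x',np.percentile(q[:,0],[0,1,2]).round(1),'y',q[:,1].min().round(1),q[:,1].max().round(1),'z',np.median(q[:,2]).round(1))
print(cv2.minAreaRect(q[:,:2].astype(np.float32)))
c=cam('scene');W=pts(c);n=w2n(W.reshape(-1,3))
k=(np.hypot(n[:,0],n[:,1])<9)&(n[:,2]>30)&(n[:,2]<48);print('flange z',np.sort(n[k][:,2]).round(1))
k=(n[:,0]<-15)&(n[:,0]>-40)&(abs(n[:,1])<15)&(n[:,2]>30)&(n[:,2]<48);print('wood z',np.median(n[k][:,2]))
print(r.state()['time_s'])
```

```text
rail tail x [-125.  -124.8 -124. ] y -20.8 21.1 z 33.0
((-101.8424072265625, 0.1969432830810547), (46.90477752685547, 41.888999938964844), 0.8316836953163147)
flange z [32.2 32.5 32.8 34.8 34.9 35.3 35.6 35.8 35.9 36.1 36.4 36.5 36.6 36.8
 36.8 36.9 36.9 36.9 37.4 37.5 37.7 37.9 38.3]
wood z 33.235747231362275
35.35
```

The rail tail is at x = -125.0, exactly the seated value, with y centred at +0.2 mm. The flange top is about 3.4 mm over the wood, and the flange is 3 mm thick, so it's home. The press and the tools nearby haven't moved. Handing in.

```bash
python3 -c "
from rig import r
print(r.hand_in())"
```

```text
the job is handed in; nothing more can be done
None
```

The rail is in the nest against the end stop, the insert is pressed home, the crank is wound back one full turn and released, and the job was handed in at about 35 s.

**What went wrong on the way:** The first grasp closed above the rail without touching it. Both cameras showed the fingertips about 35 mm higher than the reported tool position. I corrected for that offset and the second grasp held.

**Seating the rail:** It stopped against the end stop with about 13 N of push. At the end its tail was at x = -125.0 mm, which is the seated position. It was centred to 0.2 mm and about 0.8° off square by a rough fit.

**Pressing:** The crank went stiff near 10.5 rad, and I stopped at 10.58 rad. The tangential force there averaged 5.2 N with a peak of 6.0 N, well below the 9 N that splits the wood. Winding back measured 6.31 rad, and the ram stands clear of the insert.

**Last checks:**
- **Flange:** its top was about 3.4 mm over the wood, and it is 3 mm thick. That agrees with it lying tight, within the depth noise.
- **Press:** its base edges had moved no more than about 0.8 mm between the first and last pictures, which is within the noise.
- **Other tools:** in the last top view the screw tin and the visible parts of the block plane and sanding block looked unmoved. I compared them by eye only.

**Less certain:**
- **Force readings:** single readings scattered by about 1 N. During pressing they read about 2 N, below the expected 2.5 to 3 N, so the true final force may have been up to about 1 N higher than I read.
- **Sideways force:** it reached 10 N once while winding back, before I trimmed the circle.

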